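Fetch the V-block from behind the gauges

ROBOT

A 6-joint arm with a two-finger parallel gripper is mounted at the origin on the work surface. World frame = base frame: x ahead of the robot, y to its left, z up, the work surface at z = 0. Lengths are in m, angles in degrees, forces in N, time in s.
With the tool pointing down it reaches from about 0.375 to 0.9 m from the base axis. Payload 3.1 kg.
Tool frame: the origin (TCP) lies at the very end of the fingers, on their centre line; the grasp point (between the pads) lies bot.grip_point_offset behind it (bot.grip_point_offset is the distance from the TCP to the grasp point, in m); z points along the fingers, y is the line along which they close (so a half turn about z gives the same grasp; the last joint's range is limited). The gripper opens to 87 mm and grips with 3 to 60 N. Pads are 19 mm wide; open, the fingers measure 117 mm over their backs; the gripper's body (75 mm by 190 mm) begins 51 mm behind the grasp point.
Start: joints at [58.241, 30.224, 82.088, -0, 67.689, -10.227], TCP at [0.229, 0.581, 0.223] pointing down, gripper open.
Joint ranges: [-176.69, 176.69], [-43.24, 126.21], [12.49, 139.97], [-82, 262], [0, 151.66], [-163.58, 163.58]. Speed limits (degrees/s): [159.86, 159.86, 180, 180, 180, 180].

INTERFACE

Orientations are given as a 3x3 rotation matrix whose columns are the frame's x, y, z axes.
In Python, from rig import bot, viewer, ticket gives the robot as it stands.
- The arm moves only by the tool servo_tool, never from a script. Its argument "targets" is a list of rows, each an object with "offset": the shift along the tool's x, y, z in m, a list of three; "dr": the turn, a rotation vector about the tool's x, y, z in degrees, a list of three. In form: [{"offset": [x, y, z], "dr": [ax, ay, az]}, ...]. A call has 1 to 20 rows; each row is the pose to reach, as a shift and turn from the pose commanded when the call began, along the tool's axes at that moment; what a row does not reach only later rows make up. A row lasts 1/12 s, in which the tool goes at most 41.7 mm and 7.16 degrees, less where a joint would pass 70% of its speed; a pose out of reach is approached as far as the arm can. A call with a gripper value outside its range is refused whole. "gripper" is the gripper command: -1 is fully open, 1 is shut, values between are in proportion, set as the call begins (left out, the last holds). The fingers move at their own pace and stop on an object; the grip force is fixed at half the most. Time passes only in rows, so rows that repeat a pose let the fingers close. It gives the time, the measured TCP pose, the force, the opening and the grip force at its end, in the units of the state.
- bot.read_state(): the state, without advancing time (a new reading comes with each control period).
- viewer.capture(name): name is "side" or "top" or "wrist"; returns a dict with "color" (420x560x3 uint8, red, green, blue), "camera_matrix" (3x3 intrinsics, pixels), "k1" (the pictures are not rectified: a ray, as slopes to the right and down, at radius r is drawn at 1 + k1 r^2 times it, then the intrinsics apply), "R" (3x3) and "t" (3): a world point X has camera coordinates R X + t. Camera axes: x right, y down, z forward; pixel columns grow to the right and rows downward; lengths in m; the calibration is good to about 2 mm. A picture is of the moment at which its call begins. There is no depth.
- ticket.hand_in(): hands the job in; it is judged then, once.
The state is a dict: "time_s": time; "joint_positions": joint angles; "qvel": joint speeds; "tau": joint torques, N m; "position": TCP position; "tcp_rot": TCP orientation; "force": force on the tool from outside, world axes, zero at the start; "moment": the same for the moment, N m; "opening": opening from 0.0 (shut) to 1.0 (fully open); "grasp_force": force on a finger pad.
Only numpy, scipy, OpenCV 4.12 (cv2) and the standard library are available. Lean on these libraries where they do the work, as an engineer would, in place of code of your own. Each camera call takes 0.05 s, during which the arm holds its last target. There are 200 camera calls.

TASK

The V-block at the back of the wooden gauge tray is wanted on the measuring stage. Without shifting it, first stand the three pieces that crowd it (steel cylinder, plug gauge, drilled block) upright on the side mat; with all three there, set the V-block groove up in the middle of the stage's white window; only then put each of the three back upright on the very tray square it came from. Tip nothing over and leave the bottle, the caliper and the mouse alone.

Things in the scene. Friction and masses are not known exactly. Their poses are not given: they have to be found in the camera images.
- vblock_c (a point): Steel V-block, 50 (its x) x 40 (its y) x 34 mm high, with a V groove 24 mm wide and 12 mm deep along its x in the top; stands in the far (+x) middle square of the tray. Point: its centre, 17 mm above its underside; z up. About 0.35 kg.
- cylsq_c (a point): Plain steel cylinder, 44 mm diameter, 90 mm high, standing upright on the tray, a dark disc on its top and two thin dark rings. Point: its centre, 45 mm above its underside; z up along its axis. About 0.45 kg.
- plug_c (a point): Steel plug gauge standing on its gauging end, 90 mm high: the gauging end is 44 mm in diameter and 32 mm high, then a thin neck, then from 38 to 90 mm above the underside a dark handle of 28 mm diameter. Point: on the axis 45 mm above the underside; z up. About 0.35 kg.
- holeblock_c (a point): Steel block with drilled holes standing on end: 50 (its x) x 25 (its y) x 76 mm high. Point: its centre, 38 mm above its underside; z up. At the start its y lies within 0.2 rad of the tray's y. About 0.5 kg.
- tray: Fixed wooden tray, 156 (x, away from the robot) x 216 (y) mm; floor 6 mm above the table, rim 8 wide, 12 high. Floor squares outlined at x -29, +29, y -58, 0, +58 mm. V-block at (+29, 0); the other three, in any arrangement, at (+29, +58), (+29, -58), (-29, 0), too close and tall for a gripper at the V-block; grip them in their upper half. Origin: centre of underside, on the table.
- stage: Fixed measuring stage plate, 150 x 150 x 12 mm, aluminium with a dark square and in its middle a flush white window 70 x 70 mm; to the left or right of the tray. Origin: centre of its underside, on the table; its top is 12 mm up; the window's middle is straight above the origin.
- mat: Fixed flat blue-green side mat, 270 (its x) x 130 (its y) x 3 mm, on the other side of the tray from the stage. Origin: centre of its underside, on the table.
- cleaner_c (a point): Bystander: white bottle with a blue cap, 52 mm diameter, 120 mm high, standing beyond the tray. Point: 60 mm above its underside.
- caliper: Bystander: digital caliper lying flat beyond the tray, 230 mm long along its y, about 13 mm thick. Origin: near the middle of its beam; z of its underside.
- mouse: Bystander: black computer mouse, 100 (its x) x 60 x 31 mm. Origin: centre of its underside.

How it is judged:
By the outcome, as a careful person would: the job done as asked, in the order asked, and still so for the second after the job is handed in, with the robot touching nothing.
It also fails if it takes over 128 s, if anything falls off the work surface, if the arm or the gripper's body presses on something with over 40 N, if the wrist force passes 120 N, or if a joint passes its speed limit or range.

## Working session

There is one attempt and no reset: what is moved stays moved. The work goes in short steps, Python scripts to look and compute and a tool call to move; the robot and the scene stay as the last step left them, time stands still between calls to the robot, and variables do not carry over. Pictures are saved under pics/ and viewed, at most 14 in all, crops included, and the job is handed in when it is done.

Besides the shell and the picture viewer there is one more tool, called after "Call:" by a JSON object that holds its "method" and its "body", one argument or row to a line. servo_tool: Moves the arm, as the interface text tells. Its arguments: {"type":"object","properties":{"targets":{"type":"array"},"gripper":{"type":"number"}},"required":["targets"]}

```bash
mkdir -p pics; ls; cat > h.py <<'E'
import numpy as np, cv2
from rig import bot, viewer, ticket
def cap(n,f):
    c=viewer.capture(n); cv2.imwrite('pics/%s.png'%f,c['color'][:,:,::-1]); np.savez('pics/%s.npz'%f,**c); return c
E
python3 - <<'E'
from h import *
for n in ('top','side','wrist'):
    c=cap(n,n+'0'); print(n,c['camera_matrix'].tolist(),c['k1'],np.round(c['R'],3).tolist(),c['t'])
print(bot.read_state(),bot.grip_point_offset)
E
```

```text
pics
top [[441.34431689417, 0.0, 276.8511309910749], [0.0, 441.34431689417, 211.04912245328262], [0.0, 0.0, 1.0]] -0.13580388397469062 [[0.011, -1.0, 0.027], [-0.991, -0.014, -0.131], [0.131, -0.026, -0.991]] [-0.0232142   0.62171205  0.91366139]
side [[489.274489520578, 0.0, 287.3579085451216], [0.0, 489.274489520578, 201.86272988634278], [0.0, 0.0, 1.0]] -0.1596719706914843 [[0.75, -0.662, 0.019], [-0.341, -0.411, -0.845], [0.567, 0.627, -0.534]] [-0.48038157  0.26212678  0.69895092]
wrist [[296.5070956139121, 0.0, 278.07043549684545], [0.0, 296.5070956139121, 212.29851852125094], [0.0, 0.0, 1.0]] -0.06531347931144366 [[0.367, 0.93, -0.002], [0.895, -0.352, 0.275], [0.255, -0.103, -0.961]] [-0.62432017 -0.03326335  0.39134718]
{'time_s': 0.15, 'joint_positions': array([ 5.82414382e+01,  3.02663311e+01,  8.21410010e+01,  1.26639675e-03,
        6.76902286e+01, -1.02280112e+01]), 'qvel': array([ 0.08152219, -0.09507402, -0.28165127,  0.04870056,  0.06430403,
        0.01715642]), 'tau': array([-7.32847775e-05, -4.40429091e+01, -1.76841491e+01,  6.32850523e-02,
        5.52795036e-02, -1.05796446e-04]), 'position': array([0.22903806, 0.58089958, 0.22179252]), 'tcp_rot': array([[-9.30218781e-01,  3.67004339e-01, -9.13616729e-04],
       [ 3.67005334e-01,  9.30217727e-01, -1.43704538e-03],
       [ 3.22460589e-04, -1.67206881e-03, -9.99998550e-01]]), 'force': array([ 0.1534227 , -0.15198897, -0.58957517]), 'moment': array([ 0.04036093, -0.00910671, -0.00622982]), 'grasp_force': 0.0, 'opening': 0.9977913680830255} 0.0187
```

```bash
python3 -c "
import cv2
for n in ('top0','side0'):
    i=cv2.imread('pics/%s.png'%n); cv2.imwrite('pics/%sb.png'%n,cv2.resize(i,(800,600),interpolation=cv2.INTER_CUBIC))"
```

```text
(no output)
```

View pics/top0b.png

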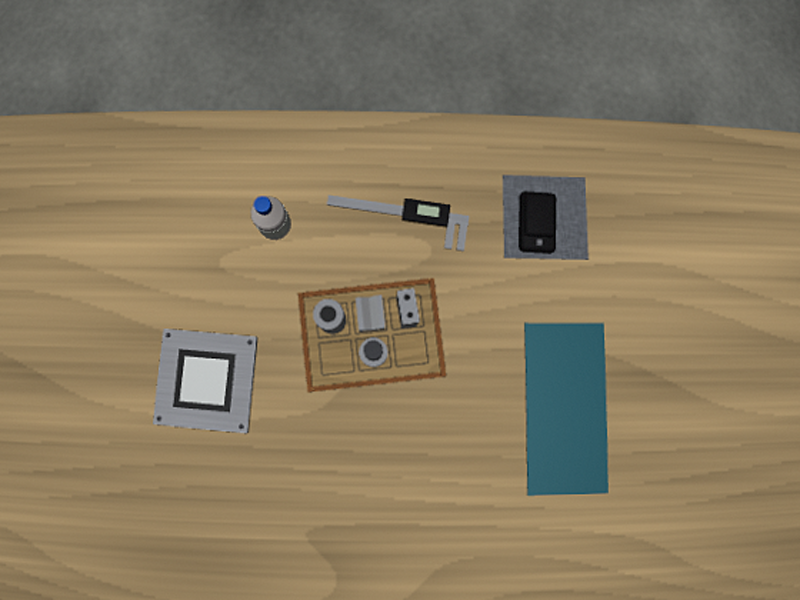

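View pics/side0b.png

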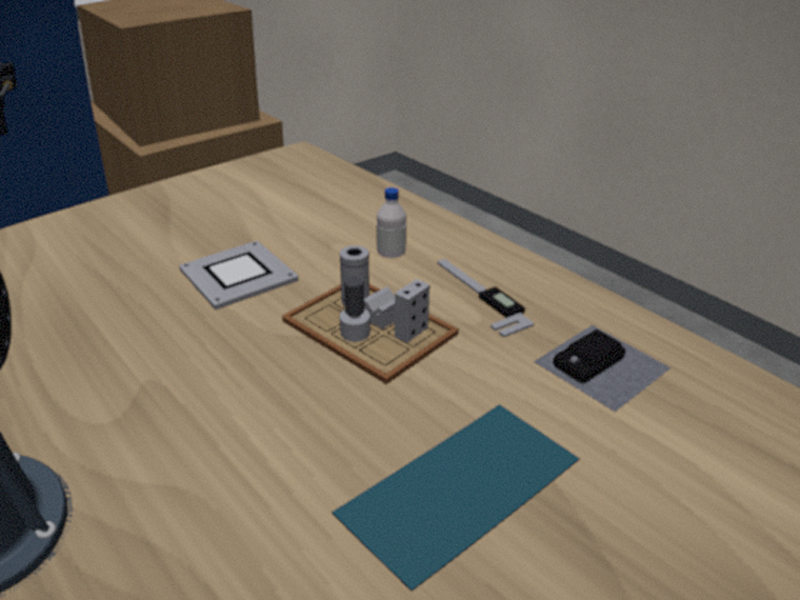

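The top view (scaled 1.43x) shows the stage on the left at about (205,380), the tray at (372,335) and the mat on the right at (566,408). The cylinder is at (329,317), the V-block at (370,313), the hole block at (407,308) and the plug at (373,350). The side view agrees.

Next I'll get coarse positions from the top view, then use the wrist camera.

```bash
cat >> h.py <<'E'
def ray(f,uv):
    c=np.load('pics/%s.npz'%f); p=cv2.undistortPoints(np.array([[uv]],float),c['camera_matrix'],np.array([float(c['k1']),0,0,0]))[0,0]
    return -c['R'].T@c['t'], c['R'].T@np.array([p[0],p[1],1.])
def atz(f,uv,z):
    o,d=ray(f,uv); return o+d*(z-o[2])/d[2]
def tri(*obs):
    A=np.zeros((3,3));b=np.zeros(3)
    for f,uv in obs:
        o,d=ray(f,uv); d=d/np.linalg.norm(d); P=np.eye(3)-np.outer(d,d); A+=P; b+=P@o
    X=np.linalg.solve(A,b); return X,[round(float(1e3*np.linalg.norm(np.cross(X-ray(f,uv)[0],ray(f,uv)[1]/np.linalg.norm(ray(f,uv)[1])))),1) for f,uv in obs]
def proj(f,X):
    c=np.load('pics/%s.npz'%f); return cv2.projectPoints(np.array([X],float),cv2.Rodrigues(c['R'])[0],c['t'],c['camera_matrix'],np.array([float(c['k1']),0,0,0]))[0][0,0]
def R2(a): # z rotation deg
    a=np.radians(a); return np.array([[np.cos(a),-np.sin(a)],[np.sin(a),np.cos(a)]])
def crop(f,x0,y0,w,h,s,out):
    i=cv2.imread('pics/%s.png'%f)[y0:y0+h,x0:x0+w]; cv2.imwrite('pics/%s.png'%out,cv2.resize(i,None,fx=s,fy=s,interpolation=cv2.INTER_CUBIC))
E
python3 - <<'E'
from h import *
s=.7
for n,uv,z in [('stageA',(164,329),.012),('stB',(257,336),.012),('stC',(247,433),.012),('stD',(154,424),.012),
 ('trA',(298,293),.018),('trB',(434,279),.018),('trC',(446,377),.018),('trD',(309,392),.018),
 ('matA',(525,323),.003),('matB',(604,323),.003),('matC',(608,493),.003),('matD',(528,495),.003),
 ('cyl',(328.5,314.5),.096),('plug',(373,349.5),.096),('hole',(406,296),.082),('bottle',(262,205),.12)]:
    print(n,np.round(atz('top0',(uv[0]*s,uv[1]*s),z),4))
c=np.load('pics/wrist0.npz'); st=bot.read_state(); o=-c['R'].T@c['t']
print('cam in tool',st['tcp_rot'].T@(o-st['position']),'\n',np.round(st['tcp_rot'].T@c['R'].T,3))
E
```

```text
stageA [0.5771 0.3461 0.012 ]
stB [0.5687 0.1982 0.012 ]
stC [0.4196 0.2089 0.012 ]
stD [0.4294 0.3552 0.012 ]
trA [0.6361 0.1356 0.018 ]
trB [ 0.6613 -0.0758  0.018 ]
trC [ 0.5092 -0.0948  0.018 ]
trD [0.4839 0.1144 0.018 ]
matA [ 0.5955 -0.2222  0.003 ]
matB [ 0.5969 -0.352   0.003 ]
matC [ 0.3279 -0.3541  0.003 ]
matD [ 0.3271 -0.2253  0.003 ]
cyl [0.5947 0.081  0.096 ]
plug [0.5459 0.0171 0.096 ]
hole [ 0.6248 -0.0295  0.082 ]
bottle [0.7472 0.178  0.12  ]
cam in tool [ 0.07575901  0.00047946 -0.16216542] 
 [[ 0.    -0.961 -0.275]
 [ 1.     0.001 -0.   ]
 [ 0.001 -0.275  0.961]]
```

```bash
cat >> h.py <<'E'
from scipy.spatial.transform import Rotation as Ro
def Rt(psi):
    a=np.radians(psi); c,s=np.cos(a),np.sin(a); return np.array([[-c,-s,0],[-s,c,0],[0,0,-1.]])
def mv(*tg):  # targets (x,y,z,psi): print offsets/dr from present pose, pure yaw
    st=bot.read_state(); R,p=st['tcp_rot'],st['position']
    for t in tg:
        print(t,'off',np.round(R.T@(np.array(t[:3])-p),4).tolist(),'dr',np.round(Ro.from_matrix(R.T@Rt(t[3])).as_rotvec(degrees=True),2).tolist())
E
python3 - <<'E'
from h import *
mv((.5,.2,.2,6.8),(.53,.02,.2,6.8))
E
```

```text
(0.5, 0.2, 0.2, 6.8) off [-0.3919, -0.2548, 0.0221] dr [-0.09, -0.04, -28.33]
(0.53, 0.02, 0.2, 6.8) off [-0.4858, -0.4113, 0.0223] dr [-0.09, -0.04, -28.33]
```

Call:
{"method": "servo_tool", "body": {
  "targets": [
    {"offset": [-0.392,-0.255,0.022],"dr": [0,0,-28.3]},
    {"offset": [-0.392,-0.255,0.022],"dr": [0,0,-28.3]},
    {"offset": [-0.392,-0.255,0.022],"dr": [0,0,-28.3]},
    {"offset": [-0.392,-0.255,0.022],"dr": [0,0,-28.3]},
    {"offset": [-0.392,-0.255,0.022],"dr": [0,0,-28.3]},
    {"offset": [-0.392,-0.255,0.022],"dr": [0,0,-28.3]},
    {"offset": [-0.392,-0.255,0.022],"dr": [0,0,-28.3]},
    {"offset": [-0.392,-0.255,0.022],"dr": [0,0,-28.3]},
    {"offset": [-0.392,-0.255,0.022],"dr": [0,0,-28.3]},
    {"offset": [-0.392,-0.255,0.022],"dr": [0,0,-28.3]},
    {"offset": [-0.392,-0.255,0.022],"dr": [0,0,-28.3]},
    {"offset": [-0.392,-0.255,0.022],"dr": [0,0,-28.3]},
    {"offset": [-0.392,-0.255,0.022],"dr": [0,0,-28.3]},
    {"offset": [-0.392,-0.255,0.022],"dr": [0,0,-28.3]}
  ]
}}

```text
time_s: 1.32
position: [0.5007, 0.1993, 0.2002]
tcp_rot: [[-0.993, -0.115, -0.001], [-0.115, 0.993, 0.0], [0.001, 0.0, -1.0]]
force: [-0.5, 1.4, -0.2]
opening: 0.999
grasp_force: 0.0
```

```bash
python3 - <<'E'
from h import *
cap('wrist','w1'); mv((.53,-.02,.2,6.8)); print(bot.read_state()['time_s'])
E
```

```text
(0.53, -0.02, 0.2, 6.8) off [-0.0043, -0.2222, 0.0001] dr [0.03, -0.09, -0.1]
1.3667
```

Call:
{"method": "servo_tool", "body": {
  "targets": [
    {"offset": [-0.004,-0.222,0],"dr": [0,0,0]},
    {"offset": [-0.004,-0.222,0],"dr": [0,0,0]},
    {"offset": [-0.004,-0.222,0],"dr": [0,0,0]},
    {"offset": [-0.004,-0.222,0],"dr": [0,0,0]},
    {"offset": [-0.004,-0.222,0],"dr": [0,0,0]},
    {"offset": [-0.004,-0.222,0],"dr": [0,0,0]},
    {"offset": [-0.004,-0.222,0],"dr": [0,0,0]},
    {"offset": [-0.004,-0.222,0],"dr": [0,0,0]}
  ]
}}

```text
time_s: 2.03
position: [0.5299, -0.0185, 0.2004]
tcp_rot: [[-0.993, -0.117, -0.001], [-0.117, 0.993, 0.001], [0.001, 0.001, -1.0]]
force: [-0.9, 0.1, 0.6]
opening: 0.999
grasp_force: 0.0
```

```bash
python3 - <<'E'
from h import *
cap('wrist','w2'); print(bot.read_state()['time_s'],bot.read_state()['position'])
# tray region by coarse estimate
c=np.array([.5726,.0199])
for f in ('w1','w2'):
    P=np.array([proj(f,[*(c+R2(6.8)@np.array(q)),.1]) for q in [(80,110),(80,-110),(-80,110),(-80,-110)] for q in [np.array(q)/1e3]])
    Q=np.array([proj(f,[*(c+R2(6.8)@np.array(q)/1e3),.0]) for q in [(80,110),(80,-110),(-80,110),(-80,-110)]])
    A=np.vstack([P,Q]); print(f,A.min(0),A.max(0))
E
```

```text
2.0833 [ 0.52965535 -0.01768584  0.20039639]
w1 [-26.86383037 167.06144235] [222.16396183 331.38999242]
w2 [191.46115354 164.2216736 ] [434.47280166 328.54764865]
```

```bash
python3 -c "
from h import *
crop('w1',0,150,265,195,3,'w1c'); crop('w2',180,150,265,195,3,'w2c')"
```

```text
(no output)
```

View pics/w1c.png

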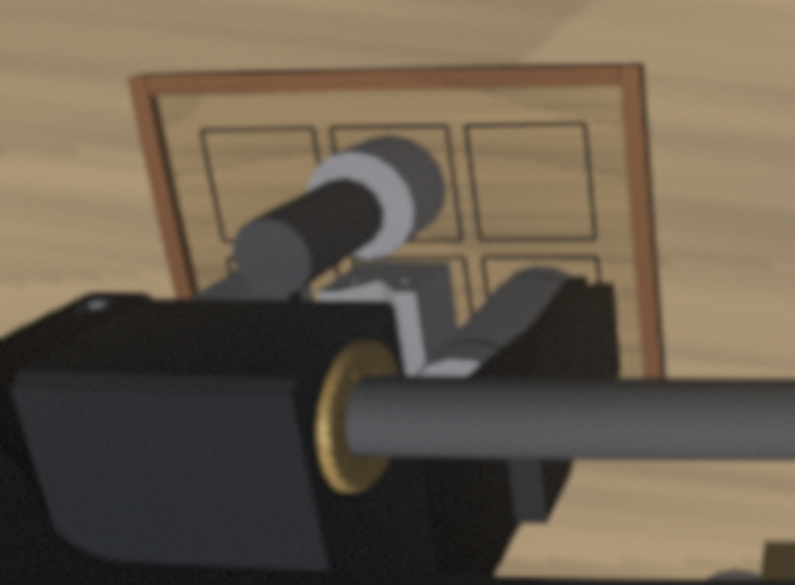

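View pics/w2c.png

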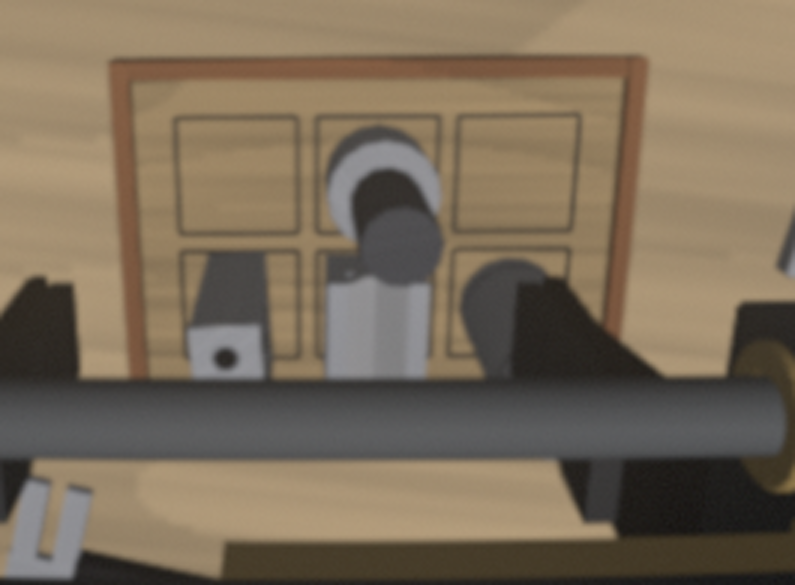

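The wrist view w2 shows the floor outlines clearly: the near-left square centre is about crop (237,175) and the near-right about (515,172). The plug handle top is at (402,247). The gripper hides the far row, so I'll use enlarged crops of the top and side views for that.

```bash
python3 -c "
from h import *
crop('top0',200,188,118,92,6.5,'topc'); crop('side0',195,165,130,105,6,'sidec')"
```

```text
(no output)
```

View pics/topc.png

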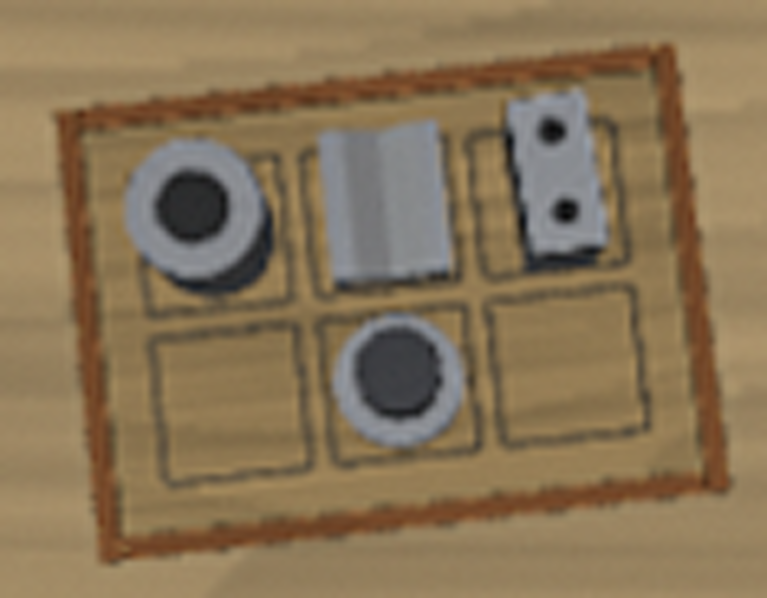

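View pics/sidec.png

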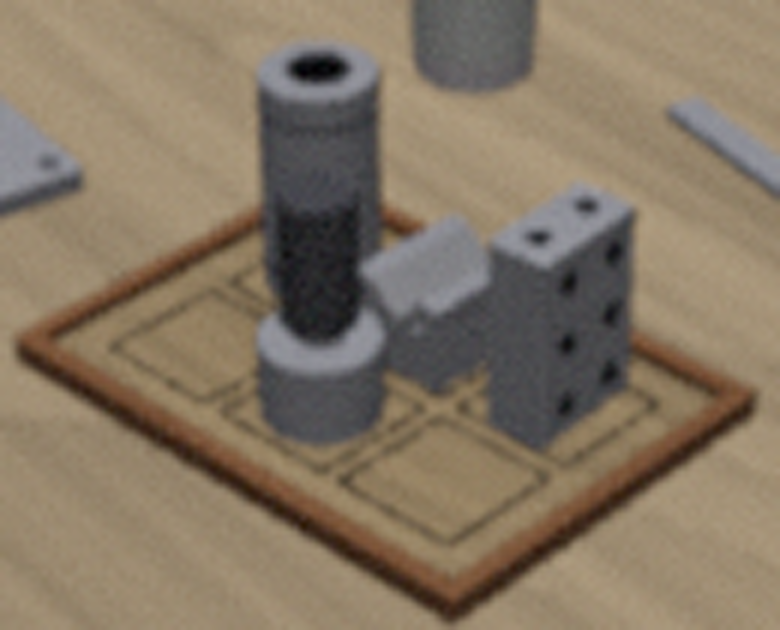

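The top crop shows the cylinder disc at (192,206), the plug top at (398,371), the hole centres at (551,130) and (566,210), and V-block top corners at (318,133), (438,123), (454,272) and (333,284). In the side crop the cylinder disc is at (318,68) and the holes at (586,206) and (539,237).

```bash
cat > m.py <<'E'
from h import *
def cc(x0,y0,s): return lambda p:((p[0]+.5)/s+x0-.5,(p[1]+.5)/s+y0-.5)
T=cc(200,188,6.5);S=cc(195,165,6);W1=cc(0,150,3);W2=cc(180,150,3)
E
python3 - <<'E'
from m import *
print('cyl',tri(('top0',T((192,206))),('side0',S((318,68)))))
print('holeFar',tri(('top0',T((551,130))),('side0',S((586,206)))))
print('holeNear',tri(('top0',T((566,210))),('side0',S((539,237)))))
print('holeNear w2: far hole hidden; visible',tri(('top0',T((566,210))),('w2',W2((225,358))),('side0',S((539,237)))))
print('plug',tri(('top0',T((398,371))),('w2',W2((402,247))),('w1',W1((273,256)))))
print('vb near corners',tri(('top0',T((333,284))),('w2',W2((429,283)))),tri(('top0',T((454,272))),('w2',W2((327,285)))))
for q in [(318,133),(438,123),(454,272),(333,284)]: print('vb',atz('top0',T(q),.040))
# tray fits from outline squares: corner guess centers
from scipy.optimize import least_squares
def sq(P,cx,cy,sz):
    return [(p,cx+sx*sz/2,cy+sy*sz/2) for p,(sx,sy) in P]
obsW=[((174,117),-1,-58,-1),((297,115),-1,-58,1),((300,234),1,-58,1),((179,234),1,-58,-1),((457,114),-1,58,-1),((580,114),-1,58,1),((571,231),1,58,1),((453,231),1,58,-1)]
obsT=[((150,341),1,58,1),((296,322),1,58,-1),((311,467),-1,58,-1),((167,485),-1,58,1),((487,301),1,-58,1),((633,286),1,-58,-1),((648,431),-1,-58,-1),((502,446),-1,-58,1)]
obsS=[((112,347),-1,58,1),((208,289),1,58,1),((440,417),1,-58,1),((547,480),1,-58,-1),((448,543),-1,-58,-1),((343,481),-1,-58,1)]
def fit(L):
    def f(x):
        r=[]
        for fn,C,O in L:
            for p,sx,cy,sy in O:
                q=x[:2]+R2(x[2])@np.array([-.029+sx*x[3]/2,cy/1e3+sy*x[3]/2])
                r+=list(proj(fn,[*q,x[4] if len(L)>1 else .006])-C(p))
        return r
    s=least_squares(f,[.5726,.0199,6.8,.05,.006]); return np.round(s.x,4),np.sqrt(np.mean(s.fun**2))
w,t,si=('w2',W2,obsW),('top0',T,obsT),('side0',S,obsS)
for L in ([w],[t],[si],[w,t,si]): print('tray',fit(L))
E
```

```text
cyl (array([0.59729911, 0.08248868, 0.09414866]), [0.7, 0.7])
holeFar (array([ 0.62472416, -0.03018557,  0.07966623]), [0.5, 0.5])
holeNear (array([ 0.5990871 , -0.03522721,  0.08016257]), [0.6, 0.6])
holeNear w2: far hole hidden; visible (array([ 0.59933166, -0.03479195,  0.07994906]), [0.7, 0.6, 0.7])
plug (array([0.5462108 , 0.01826016, 0.09447558]), [0.6, 0.4, 0.3])
vb near corners (array([0.57715722, 0.03997425, 0.0434885 ]), [0.1, 0.1]) (array([5.81273332e-01, 4.14720926e-04, 4.69252076e-02]), [0.2, 0.2])
vb [0.62778866 0.04604361 0.04      ]
vb [0.63173324 0.00612275 0.04      ]
vb [5.81959191e-01 1.44083942e-04 4.00000000e-02]
vb [0.57742764 0.04013226 0.04      ]
tray (array([5.7510e-01, 2.2200e-02, 7.3055e+00, 5.0700e-02, 6.0000e-03]), np.float64(0.18692725107225341))
tray (array([5.7490e-01, 2.1600e-02, 7.1403e+00, 4.9900e-02, 6.0000e-03]), np.float64(0.16850263642827634))
tray (array([5.7460e-01, 1.9200e-02, 7.3644e+00, 4.8700e-02, 6.0000e-03]), np.float64(0.2723315326818419))
tray (array([5.755e-01, 2.200e-02, 7.304e+00, 5.040e-02, 4.300e-03]), np.float64(0.41283875254321356))
```

```bash
python3 -c "
from h import *
mv((.612,-.0325,.14,9.5),(.612,-.0325,.051,9.5))"
```

```text
(0.612, -0.0325, 0.14, 9.5) off [-0.0801, -0.0246, 0.0603] dr [0.08, -0.06, -2.66]
(0.612, -0.0325, 0.051, 9.5) off [-0.0802, -0.0247, 0.1493] dr [0.08, -0.06, -2.66]
```

Call:
{"method": "servo_tool", "body": {
  "targets": [
    {"offset": [-0.027,-0.008,0.02],"dr": [0,0,-1]},
    {"offset": [-0.054,-0.016,0.04],"dr": [0,0,-2]},
    {"offset": [-0.08,-0.0247,0.06],"dr": [0,0,-2.7]},
    {"offset": [-0.08,-0.0247,0.06],"dr": [0,0,-2.7]},
    {"offset": [-0.08,-0.0247,0.085],"dr": [0,0,-2.7]},
    {"offset": [-0.08,-0.0247,0.11],"dr": [0,0,-2.7]},
    {"offset": [-0.08,-0.0247,0.13],"dr": [0,0,-2.7]},
    {"offset": [-0.08,-0.0247,0.149],"dr": [0,0,-2.7]},
    {"offset": [-0.08,-0.0247,0.149],"dr": [0,0,-2.7]},
    {"offset": [-0.08,-0.0247,0.149],"dr": [0,0,-2.7]},
    {"offset": [-0.08,-0.0247,0.149],"dr": [0,0,-2.7]}
  ]
}}

```text
time_s: 3.0
position: [0.6133, -0.0334, 0.0527]
tcp_rot: [[-0.986, -0.166, 0.001], [-0.166, 0.986, -0.0], [-0.001, -0.0, -1.0]]
force: [0.9, -0.6, 0.5]
opening: 1.002
grasp_force: 0.0
```

Call:
{"method": "servo_tool", "body": {
  "targets": [
    {"offset": [0,0,0],"dr": [0,0,0]},
    {"offset": [0,0,0],"dr": [0,0,0]},
    {"offset": [0,0,0],"dr": [0,0,0]},
    {"offset": [0,0,0],"dr": [0,0,0]},
    {"offset": [0,0,0],"dr": [0,0,0]},
    {"offset": [0,0,0],"dr": [0,0,0]}
  ],
  "gripper": 1
}}

```text
time_s: 3.5
position: [0.613, -0.0349, 0.0518]
tcp_rot: [[-0.986, -0.164, 0.0], [-0.164, 0.986, -0.0], [-0.0, -0.0, -1.0]]
force: [-0.1, 0.2, -0.8]
opening: 0.633
grasp_force: 0.0
```

Call:
{"method": "servo_tool", "body": {
  "targets": [
    {"offset": [0,0,0],"dr": [0,0,0]},
    {"offset": [0,0,0],"dr": [0,0,0]},
    {"offset": [0,0,0],"dr": [0,0,0]},
    {"offset": [0,0,0],"dr": [0,0,0]},
    {"offset": [0,0,0],"dr": [0,0,0]},
    {"offset": [0,0,0],"dr": [0,0,0]},
    {"offset": [0,0,0],"dr": [0,0,0]}
  ]
}}

```text
time_s: 4.08
position: [0.6127, -0.0345, 0.0515]
tcp_rot: [[-0.986, -0.164, -0.0], [-0.164, 0.986, 0.0], [0.0, 0.0, -1.0]]
force: [-0.4, 0.9, 0.0]
opening: 0.284
grasp_force: 29.6
```

```bash
python3 -c "
from h import *
s=bot.read_state();print(s['position'],s['opening'],s['grasp_force'],s['force'],s['tcp_rot'][:,1]);
mv((.6127,-.0336,.13,9.3),(.52,-.28,.13,0),(.52,-.28,.05,0))"
```

```text
[ 0.61268648 -0.03451121  0.05146739] 0.28421114275534837 29.63818598538637 [-0.42283303  0.93869035  0.01134032] [-1.64429052e-01  9.86388810e-01  4.50912435e-04]
(0.6127, -0.0336, 0.13, 9.3) off [-0.0001, 0.0009, -0.0785] dr [0.03, -0.02, 0.16]
(0.52, -0.28, 0.13, 0) off [0.1318, -0.2269, -0.0786] dr [0.02, -0.02, 9.46]
(0.52, -0.28, 0.05, 0) off [0.1318, -0.2269, 0.0014] dr [0.02, -0.02, 9.46]
```

```bash
python3 -c "
from h import *
A=[((525,323),(500,406)),((604,323),(579,459)),((608,493),(413,584)),((528,495),(334,513))]
for a,b in A: print('mat',tri(('top0',(a[0]*.7,a[1]*.7)),('side0',(b[0]*.7,b[1]*.7))))
for a,b in [((164,329),(256,243)),((257,336),(297,277)),((247,433),(218,303)),((154,424),(180,268))]: print('stage',tri(('top0',(a[0]*.7,a[1]*.7)),('side0',(b[0]*.7,b[1]*.7))))
mv((.545,-.288,.1,0),(.545,-.288,.0495,0))"
```

```text
mat (array([ 0.59662984, -0.2239522 , -0.00193828]), [0.8, 0.8])
mat (array([ 5.97139676e-01, -3.52871025e-01,  4.38388943e-04]), [0.1, 0.1])
mat (array([ 0.32995647, -0.35330568,  0.00787222]), [1.6, 1.6])
mat (array([ 3.27924089e-01, -2.26865562e-01,  1.55651341e-04]), [1.6, 1.6])
stage (array([0.57812727, 0.34885451, 0.00343421]), [0.3, 0.3])
stage (array([0.56875597, 0.19972388, 0.00553994]), [0.5, 0.5])
stage (array([0.42285073, 0.20691503, 0.01237839]), [3.7, 3.7])
stage (array([0.4307215 , 0.35701578, 0.003745  ]), [2.1, 2.1])
(0.545, -0.288, 0.1, 0) off [0.1085, -0.2389, -0.0486] dr [0.02, -0.02, 9.46]
(0.545, -0.288, 0.0495, 0) off [0.1084, -0.2389, 0.0019] dr [0.02, -0.02, 9.46]
```

Call:
{"method": "servo_tool", "body": {
  "targets": [
    {"offset": [0,0,-0.01],"dr": [0,0,0]},
    {"offset": [0,0,-0.03],"dr": [0,0,0]},
    {"offset": [0.01,-0.02,-0.05],"dr": [0,0,0]},
    {"offset": [0.023,-0.05,-0.055],"dr": [0,0,2]},
    {"offset": [0.036,-0.08,-0.055],"dr": [0,0,4]},
    {"offset": [0.05,-0.11,-0.055],"dr": [0,0,6]},
    {"offset": [0.064,-0.14,-0.055],"dr": [0,0,8]},
    {"offset": [0.077,-0.17,-0.055],"dr": [0,0,9.5]},
    {"offset": [0.091,-0.2,-0.055],"dr": [0,0,9.5]},
    {"offset": [0.1,-0.22,-0.05],"dr": [0,0,9.5]},
    {"offset": [0.106,-0.234,-0.045],"dr": [0,0,9.5]},
    {"offset": [0.1085,-0.239,-0.035],"dr": [0,0,9.5]},
    {"offset": [0.1085,-0.239,-0.025],"dr": [0,0,9.5]},
    {"offset": [0.1085,-0.239,-0.014],"dr": [0,0,9.5]},
    {"offset": [0.1085,-0.239,-0.004],"dr": [0,0,9.5]},
    {"offset": [0.1085,-0.239,0.001],"dr": [0,0,9.5]},
    {"offset": [0.1085,-0.239,0.001],"dr": [0,0,9.5]},
    {"offset": [0.1085,-0.239,0.001],"dr": [0,0,9.5]},
    {"offset": [0.1085,-0.239,0.001],"dr": [0,0,9.5]}
  ]
}}

```text
time_s: 5.67
position: [0.5457, -0.288, 0.0506]
tcp_rot: [[-1.0, -0.001, 0.0], [-0.001, 1.0, -0.001], [-0.0, -0.001, -1.0]]
force: [0.9, -0.1, -5.0]
opening: 0.281
grasp_force: 29.9
```

Call:
{"method": "servo_tool", "body": {
  "targets": [
    {"offset": [0,0,0.001],"dr": [0,0,0]},
    {"offset": [0,0,0.002],"dr": [0,0,0]},
    {"offset": [0,0,0.002],"dr": [0,0,0]}
  ]
}}

```text
time_s: 5.92
position: [0.5452, -0.2884, 0.0486]
tcp_rot: [[-1.0, 0.001, 0.0], [0.001, 1.0, -0.0], [-0.0, -0.0, -1.0]]
force: [-0.8, 0.2, -5.6]
opening: 0.282
grasp_force: 29.9
```

Call:
{"method": "servo_tool", "body": {
  "targets": [
    {"offset": [0,0,0.0005],"dr": [0,0,0]},
    {"offset": [0,0,0.001],"dr": [0,0,0]},
    {"offset": [0,0,0.001],"dr": [0,0,0]},
    {"offset": [0,0,0.001],"dr": [0,0,0]}
  ]
}}

```text
time_s: 6.25
position: [0.5453, -0.2885, 0.0482]
tcp_rot: [[-1.0, 0.001, 0.0], [0.001, 1.0, -0.0], [-0.0, -0.0, -1.0]]
force: [-0.0, -0.1, 0.8]
opening: 0.285
grasp_force: 29.9
```

Call:
{"method": "servo_tool", "body": {
  "targets": [
    {"offset": [0,0,0],"dr": [0,0,0]},
    {"offset": [0,0,0],"dr": [0,0,0]},
    {"offset": [0,0,0],"dr": [0,0,0]},
    {"offset": [0,0,0],"dr": [0,0,0]},
    {"offset": [0,0,-0.015],"dr": [0,0,0]},
    {"offset": [0,0,-0.035],"dr": [0,0,0]},
    {"offset": [0,0,-0.06],"dr": [0,0,0]},
    {"offset": [0,0.03,-0.08],"dr": [0,0,0]},
    {"offset": [0,0.065,-0.08],"dr": [0,0,-2]},
    {"offset": [0,0.1,-0.08],"dr": [0,0,-4]},
    {"offset": [0,0.135,-0.08],"dr": [0,0,-6]},
    {"offset": [0,0.17,-0.08],"dr": [0,0,-7]},
    {"offset": [0,0.205,-0.08],"dr": [0,0,-7]},
    {"offset": [0,0.24,-0.08],"dr": [0,0,-7]},
    {"offset": [0,0.275,-0.08],"dr": [0,0,-7]},
    {"offset": [-0.001,0.3,-0.08],"dr": [0,0,-7]},
    {"offset": [-0.001,0.3065,-0.08],"dr": [0,0,-7]},
    {"offset": [-0.001,0.3065,-0.08],"dr": [0,0,-7]},
    {"offset": [-0.001,0.3065,-0.08],"dr": [0,0,-7]}
  ],
  "gripper": -1
}}

```text
time_s: 7.83
position: [0.5468, 0.0178, 0.1277]
tcp_rot: [[-0.992, -0.122, 0.001], [-0.122, 0.992, -0.001], [-0.001, -0.001, -1.0]]
force: [-0.0, 0.1, 0.1]
opening: 1.001
grasp_force: 0.0
```

```bash
python3 -c "
from h import *
cap('side','side1'); crop('side1',195,165,230,250,2.4,'side1c')
mv((.5462,.018,.056,7))"
```

```text
(0.5462, 0.018, 0.056, 7) off [0.0005, 0.0011, 0.0717] dr [-0.05, 0.04, -0.05]
```

View pics/side1c.png

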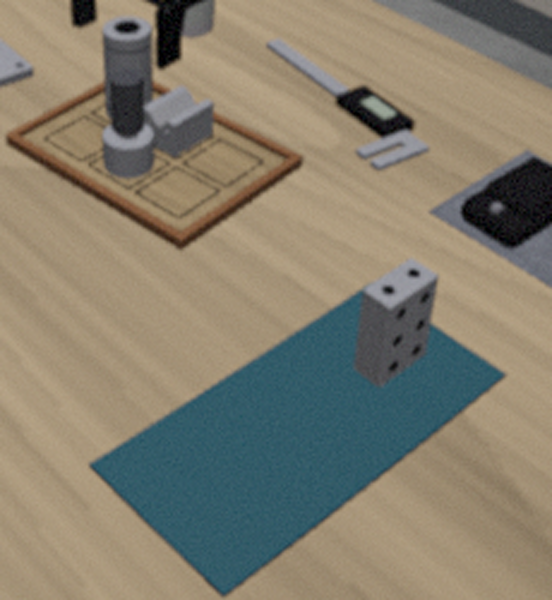

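The hole block stands upright on the mat, its base at about crop (390,370). The plug, cylinder and V-block are undisturbed.

Call:
{"method": "servo_tool", "body": {
  "targets": [
    {"offset": [0.0005,0.0005,0.02],"dr": [0,0,0]},
    {"offset": [0.0005,0.0005,0.04],"dr": [0,0,0]},
    {"offset": [0.0005,0.0005,0.06],"dr": [0,0,0]},
    {"offset": [0.0005,0.0005,0.0715],"dr": [0,0,0]},
    {"offset": [0.0005,0.0005,0.0715],"dr": [0,0,0]},
    {"offset": [0.0005,0.0005,0.0715],"dr": [0,0,0]},
    {"offset": [0.0005,0.0005,0.0715],"dr": [0,0,0]}
  ]
}}

```text
time_s: 8.47
position: [0.5466, 0.0178, 0.0567]
tcp_rot: [[-0.993, -0.12, 0.001], [-0.12, 0.993, -0.0], [-0.001, -0.0, -1.0]]
force: [0.4, 0.2, -0.3]
opening: 1.0
grasp_force: 0.0
```

Call:
{"method": "servo_tool", "body": {
  "targets": [
    {"offset": [0,0,0],"dr": [0,0,0]},
    {"offset": [0,0,0],"dr": [0,0,0]},
    {"offset": [0,0,0],"dr": [0,0,0]},
    {"offset": [0,0,0],"dr": [0,0,0]},
    {"offset": [0,0,0],"dr": [0,0,0]},
    {"offset": [0,0,0],"dr": [0,0,0]},
    {"offset": [0,0,0],"dr": [0,0,0]},
    {"offset": [0,0,0],"dr": [0,0,0]},
    {"offset": [0,0,0],"dr": [0,0,0]},
    {"offset": [0,0,0],"dr": [0,0,0]},
    {"offset": [0,0,0],"dr": [0,0,0]},
    {"offset": [0,0,0],"dr": [0,0,0]},
    {"offset": [0,0,0],"dr": [0,0,0]}
  ],
  "gripper": 1
}}

```text
time_s: 9.55
position: [0.5458, 0.0185, 0.056]
tcp_rot: [[-0.993, -0.121, -0.0], [-0.121, 0.993, -0.0], [0.0, -0.0, -1.0]]
force: [0.2, -0.5, -0.8]
opening: 0.314
grasp_force: 29.9
```

```bash
python3 -c "
from h import *
s=bot.read_state();print(s['position'],s['opening'],s['grasp_force'],s['force'])
mv((.462,-.288,.12,0),(.462,-.288,.0525,0))"
```

```text
[0.54580088 0.01845266 0.05595156] 0.3140221532801027 29.949996625073254 [ 0.17262605 -0.53276622 -0.84482246]
(0.462, -0.288, 0.12, 0) off [0.1204, -0.294, -0.064] dr [-0.01, -0.0, 6.97]
(0.462, -0.288, 0.0525, 0) off [0.1204, -0.294, 0.0035] dr [-0.01, -0.0, 6.97]
```

Call:
{"method": "servo_tool", "body": {
  "targets": [
    {"offset": [0,0,-0.01],"dr": [0,0,0]},
    {"offset": [0,0,-0.03],"dr": [0,0,0]},
    {"offset": [0.008,-0.02,-0.05],"dr": [0,0,0]},
    {"offset": [0.02,-0.05,-0.055],"dr": [0,0,1]},
    {"offset": [0.033,-0.08,-0.055],"dr": [0,0,3]},
    {"offset": [0.045,-0.11,-0.055],"dr": [0,0,5]},
    {"offset": [0.057,-0.14,-0.055],"dr": [0,0,7]},
    {"offset": [0.07,-0.17,-0.055],"dr": [0,0,7]},
    {"offset": [0.082,-0.2,-0.055],"dr": [0,0,7]},
    {"offset": [0.094,-0.23,-0.055],"dr": [0,0,7]},
    {"offset": [0.106,-0.26,-0.055],"dr": [0,0,7]},
    {"offset": [0.115,-0.282,-0.05],"dr": [0,0,7]},
    {"offset": [0.12,-0.292,-0.04],"dr": [0,0,7]},
    {"offset": [0.1205,-0.294,-0.027],"dr": [0,0,7]},
    {"offset": [0.1205,-0.294,-0.014],"dr": [0,0,7]},
    {"offset": [0.1205,-0.294,-0.004],"dr": [0,0,7]},
    {"offset": [0.1205,-0.294,0.001],"dr": [0,0,7]},
    {"offset": [0.1205,-0.294,0.002],"dr": [0,0,7]},
    {"offset": [0.1205,-0.294,0.002],"dr": [0,0,7]},
    {"offset": [0.1205,-0.294,0.002],"dr": [0,0,7]}
  ]
}}

```text
time_s: 11.22
position: [0.4623, -0.2876, 0.0544]
tcp_rot: [[-1.0, -0.0, 0.0], [-0.0, 1.0, -0.0], [-0.0, -0.0, -1.0]]
force: [0.6, 0.4, -2.7]
opening: 0.312
grasp_force: 30.0
```

Call:
{"method": "servo_tool", "body": {
  "targets": [
    {"offset": [0,0,0.0005],"dr": [0,0,0]},
    {"offset": [0,0,0.001],"dr": [0,0,0]},
    {"offset": [0,0,0.001],"dr": [0,0,0]}
  ]
}}

```text
time_s: 11.47
position: [0.4621, -0.2879, 0.0534]
tcp_rot: [[-1.0, 0.0, 0.001], [0.0, 1.0, -0.0], [-0.001, -0.0, -1.0]]
force: [-0.5, 0.0, -3.4]
opening: 0.31
grasp_force: 30.0
```

Call:
{"method": "servo_tool", "body": {
  "targets": [
    {"offset": [0,0,0.0005],"dr": [0,0,0]},
    {"offset": [0,0,0.001],"dr": [0,0,0]},
    {"offset": [0,0,0.001],"dr": [0,0,0]},
    {"offset": [0,0,0.001],"dr": [0,0,0]}
  ]
}}

```text
time_s: 11.8
position: [0.4621, -0.2881, 0.0529]
tcp_rot: [[-1.0, 0.001, 0.001], [0.001, 1.0, -0.001], [-0.001, -0.001, -1.0]]
force: [-1.0, 1.0, 5.5]
opening: 0.316
grasp_force: 30.0
```

Call:
{"method": "servo_tool", "body": {
  "targets": [
    {"offset": [0,0,0],"dr": [0,0,0]},
    {"offset": [0,0,0],"dr": [0,0,0]},
    {"offset": [0,0,0],"dr": [0,0,0]},
    {"offset": [0,0,0],"dr": [0,0,0]},
    {"offset": [0,0,-0.015],"dr": [0,0,0]},
    {"offset": [0,0,-0.035],"dr": [0,0,0]},
    {"offset": [0,0,-0.06],"dr": [0,0,0]},
    {"offset": [-0.01,0.028,-0.08],"dr": [0,0,0]},
    {"offset": [-0.022,0.06,-0.085],"dr": [0,0,-2]},
    {"offset": [-0.035,0.096,-0.085],"dr": [0,0,-4]},
    {"offset": [-0.048,0.132,-0.085],"dr": [0,0,-6]},
    {"offset": [-0.061,0.168,-0.085],"dr": [0,0,-7]},
    {"offset": [-0.074,0.204,-0.085],"dr": [0,0,-7]},
    {"offset": [-0.087,0.24,-0.085],"dr": [0,0,-7]},
    {"offset": [-0.1,0.276,-0.085],"dr": [0,0,-7]},
    {"offset": [-0.114,0.312,-0.085],"dr": [0,0,-7]},
    {"offset": [-0.127,0.348,-0.085],"dr": [0,0,-7]},
    {"offset": [-0.135,0.3706,-0.085],"dr": [0,0,-7]},
    {"offset": [-0.135,0.3706,-0.085],"dr": [0,0,-7]},
    {"offset": [-0.135,0.3706,-0.085],"dr": [0,0,-7]}
  ],
  "gripper": -1
}}

```text
time_s: 13.47
position: [0.5969, 0.084, 0.1366]
tcp_rot: [[-0.992, -0.125, -0.0], [-0.125, 0.992, -0.0], [0.001, -0.0, -1.0]]
force: [-0.7, -0.9, 0.9]
opening: 0.999
grasp_force: 0.0
```

```bash
python3 -c "
from h import *
mv((.597,.0825,.057,7))"
```

```text
(0.597, 0.0825, 0.057, 7) off [0.0001, -0.0015, 0.0796] dr [-0.02, -0.03, 0.16]
```

Call:
{"method": "servo_tool", "body": {
  "targets": [
    {"offset": [0,-0.001,0.02],"dr": [0,0,0]},
    {"offset": [0,-0.001,0.04],"dr": [0,0,0]},
    {"offset": [0,-0.001,0.06],"dr": [0,0,0]},
    {"offset": [0,-0.001,0.079],"dr": [0,0,0]},
    {"offset": [0,-0.001,0.079],"dr": [0,0,0]},
    {"offset": [0,-0.001,0.079],"dr": [0,0,0]},
    {"offset": [0,-0.001,0.079],"dr": [0,0,0]}
  ]
}}

```text
time_s: 14.05
position: [0.5976, 0.0806, 0.0588]
tcp_rot: [[-0.993, -0.12, 0.001], [-0.12, 0.993, -0.0], [-0.001, -0.0, -1.0]]
force: [0.3, 0.2, 0.6]
opening: 0.995
grasp_force: 0.0
```

Call:
{"method": "servo_tool", "body": {
  "targets": [
    {"offset": [0,0,0],"dr": [0,0,0]},
    {"offset": [0,0,0],"dr": [0,0,0]},
    {"offset": [0,0,0],"dr": [0,0,0]},
    {"offset": [0,0,0],"dr": [0,0,0]},
    {"offset": [0,0,0],"dr": [0,0,0]},
    {"offset": [0,0,0],"dr": [0,0,0]},
    {"offset": [0,0,0],"dr": [0,0,0]},
    {"offset": [0,0,0],"dr": [0,0,0]},
    {"offset": [0,0,0],"dr": [0,0,0]},
    {"offset": [0,0,0],"dr": [0,0,0]},
    {"offset": [0,0,0],"dr": [0,0,0]}
  ],
  "gripper": 1
}}

```text
time_s: 14.97
position: [0.5971, 0.0819, 0.0581]
tcp_rot: [[-0.993, -0.121, -0.0], [-0.121, 0.993, 0.0], [0.0, 0.0, -1.0]]
force: [-0.3, 1.2, 1.3]
opening: 0.497
grasp_force: 30.0
```

```bash
python3 -c "
from h import *
s=bot.read_state();print(s['position'],s['opening'],s['grasp_force'],s['force'])
mv((.38,-.288,.12,0),(.38,-.288,.0525,0))"
```

```text
[0.59712476 0.08191432 0.05807701] 0.49714691098939623 29.972296106352587 [-0.28010131  1.20813886  1.28382396]
(0.38, -0.288, 0.12, 0) off [0.2604, -0.3408, -0.062] dr [0.02, -0.0, 6.96]
(0.38, -0.288, 0.0525, 0) off [0.2604, -0.3409, 0.0055] dr [0.02, -0.0, 6.96]
```

Call:
{"method": "servo_tool", "body": {
  "targets": [
    {"offset": [0,0,-0.01],"dr": [0,0,0]},
    {"offset": [0,0,-0.03],"dr": [0,0,0]},
    {"offset": [0,0,-0.055],"dr": [0,0,0]},
    {"offset": [0.01,-0.013,-0.07],"dr": [0,0,0]},
    {"offset": [0.026,-0.034,-0.075],"dr": [0,0,1]},
    {"offset": [0.045,-0.059,-0.075],"dr": [0,0,2]},
    {"offset": [0.065,-0.085,-0.075],"dr": [0,0,3]},
    {"offset": [0.085,-0.111,-0.075],"dr": [0,0,4]},
    {"offset": [0.105,-0.137,-0.075],"dr": [0,0,5]},
    {"offset": [0.125,-0.164,-0.075],"dr": [0,0,6]},
    {"offset": [0.145,-0.19,-0.075],"dr": [0,0,7]},
    {"offset": [0.165,-0.216,-0.075],"dr": [0,0,7]},
    {"offset": [0.185,-0.242,-0.075],"dr": [0,0,7]},
    {"offset": [0.205,-0.268,-0.075],"dr": [0,0,7]},
    {"offset": [0.225,-0.295,-0.075],"dr": [0,0,7]},
    {"offset": [0.243,-0.318,-0.07],"dr": [0,0,7]},
    {"offset": [0.255,-0.334,-0.06],"dr": [0,0,7]},
    {"offset": [0.2604,-0.341,-0.05],"dr": [0,0,7]},
    {"offset": [0.2604,-0.341,-0.04],"dr": [0,0,7]},
    {"offset": [0.2604,-0.341,-0.03],"dr": [0,0,7]}
  ]
}}

```text
time_s: 16.63
position: [0.3794, -0.2887, 0.0874]
tcp_rot: [[-1.0, 0.002, -0.001], [0.002, 1.0, 0.001], [0.001, 0.001, -1.0]]
force: [1.3, 0.5, -5.0]
opening: 0.498
grasp_force: 30.0
```

Call:
{"method": "servo_tool", "body": {
  "targets": [
    {"offset": [0,0,0.01],"dr": [0,0,0]},
    {"offset": [0,0,0.02],"dr": [0,0,0]},
    {"offset": [0,0,0.028],"dr": [0,0,0]},
    {"offset": [0,0,0.032],"dr": [0,0,0]},
    {"offset": [0,0,0.032],"dr": [0,0,0]},
    {"offset": [0,0,0.033],"dr": [0,0,0]},
    {"offset": [0,0,0.033],"dr": [0,0,0]},
    {"offset": [0,0,0.033],"dr": [0,0,0]}
  ]
}}

```text
time_s: 17.3
position: [0.3803, -0.2885, 0.0553]
tcp_rot: [[-1.0, 0.0, 0.0], [0.0, 1.0, -0.0], [-0.0, -0.0, -1.0]]
force: [-0.1, 0.3, -3.7]
opening: 0.494
grasp_force: 30.0
```

Call:
{"method": "servo_tool", "body": {
  "targets": [
    {"offset": [0,0,0.0005],"dr": [0,0,0]},
    {"offset": [0,0,0.001],"dr": [0,0,0]},
    {"offset": [0,0,0.001],"dr": [0,0,0]},
    {"offset": [0,0,0.001],"dr": [0,0,0]}
  ]
}}

```text
time_s: 17.63
position: [0.3803, -0.2886, 0.0549]
tcp_rot: [[-1.0, 0.001, 0.001], [0.001, 1.0, -0.001], [-0.001, -0.001, -1.0]]
force: [-0.6, 1.9, 6.9]
opening: 0.499
grasp_force: 30.0
```

Call:
{"method": "servo_tool", "body": {
  "targets": [
    {"offset": [0,0,0],"dr": [0,0,0]},
    {"offset": [0,0,0],"dr": [0,0,0]},
    {"offset": [0,0,0],"dr": [0,0,0]},
    {"offset": [0,0,0],"dr": [0,0,0]},
    {"offset": [0,0,-0.015],"dr": [0,0,0]},
    {"offset": [0,0,-0.04],"dr": [0,0,0]},
    {"offset": [0,0,-0.07],"dr": [0,0,0]},
    {"offset": [-0.012,0.013,-0.095],"dr": [0,0,0]},
    {"offset": [-0.035,0.039,-0.095],"dr": [0,0,-2]},
    {"offset": [-0.06,0.067,-0.095],"dr": [0,0,-4]},
    {"offset": [-0.085,0.095,-0.095],"dr": [0,0,-6]},
    {"offset": [-0.11,0.123,-0.095],"dr": [0,0,-7]},
    {"offset": [-0.135,0.151,-0.095],"dr": [0,0,-7]},
    {"offset": [-0.16,0.179,-0.095],"dr": [0,0,-7]},
    {"offset": [-0.185,0.207,-0.095],"dr": [0,0,-7]},
    {"offset": [-0.21,0.235,-0.095],"dr": [0,0,-7]},
    {"offset": [-0.235,0.263,-0.095],"dr": [0,0,-7]},
    {"offset": [-0.26,0.291,-0.095],"dr": [0,0,-7]},
    {"offset": [-0.285,0.3186,-0.095],"dr": [0,0,-7]},
    {"offset": [-0.285,0.3186,-0.095],"dr": [0,0,-7]}
  ],
  "gripper": -1
}}

```text
time_s: 19.3
position: [0.6699, 0.0354, 0.149]
tcp_rot: [[-0.992, -0.126, 0.006], [-0.126, 0.992, 0.002], [-0.006, 0.001, -1.0]]
force: [0.1, -0.7, 0.9]
opening: 1.0
grasp_force: 0.0
```

Call:
{"method": "servo_tool", "body": {
  "targets": [
    {"offset": [0,0,0],"dr": [0,0,0]},
    {"offset": [0,0,0],"dr": [0,0,0]},
    {"offset": [0,0,0],"dr": [0,0,0]}
  ]
}}

```text
time_s: 19.55
position: [0.664, 0.0291, 0.1486]
tcp_rot: [[-0.993, -0.12, -0.002], [-0.12, 0.993, -0.0], [0.002, 0.0, -1.0]]
force: [0.3, -0.4, 0.5]
opening: 1.001
grasp_force: 0.0
```

```bash
python3 -c "
from h import *
cap('wrist','w3'); cap('side','side2'); print(bot.read_state()['position'],[proj('w3',[.604,.024,.04]),proj('w3',[.499,.277,.012]),proj('w3',[.575,.0216,0])])
i=cv2.imread('pics/w3.png'); j=cv2.imread('pics/side2.png'); cv2.imwrite('pics/c3.png',np.vstack([cv2.resize(i[60:260,150:410],None,fx=2.6,fy=2.6,interpolation=2)[:,:676]]))
cv2.imwrite('pics/s3.png',cv2.resize(j[140:410,130:420],None,fx=2.2,fy=2.2,interpolation=2))
"
```

```text
[0.66436822 0.02871887 0.14899964] [array([279.91339295, 145.75656695]), array([544.95870078,  73.43599056]), array([280.84230678, 114.10956809])]
```

View pics/c3.png

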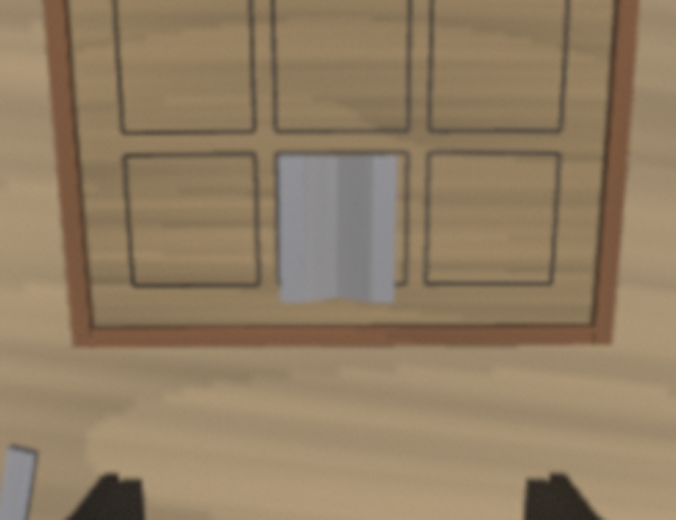

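View pics/s3.png

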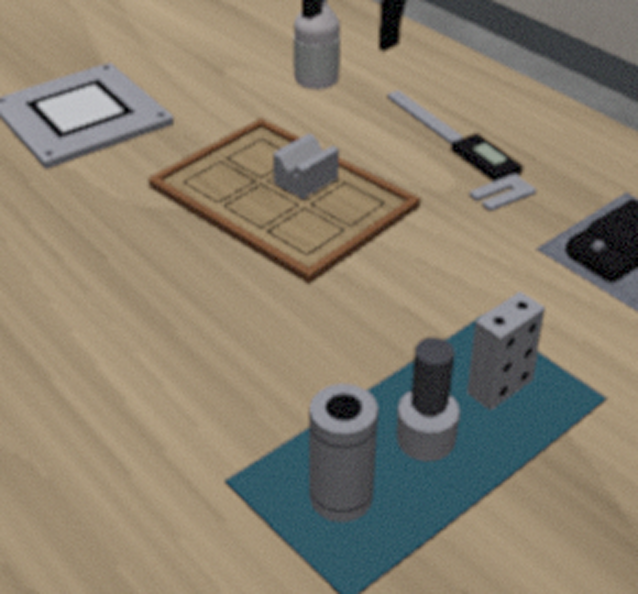

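All three pieces stand upright on the mat. In c3 the V-block's top corners are at (279,155), (395,155), (394,302) and (280,303), clear on both sides. Next I'll measure the V-block and the stage window.

```bash
python3 - <<'E'
from m import *
C3=cc(150,60,2.6)
a=[(279,155),(395,155),(394,302),(280,303)]; b=[(454,272),(333,284),(318,133),(438,123)]
P=np.array([atz('w3',C3(q),.040) for q in a]); print(P,P.mean(0))
for p,q in zip(a,b): print(tri(('w3',C3(p)),('top0',T(q))))
# stage window from top0 automatically
i=cv2.imread('pics/top0.png'); g=cv2.cvtColor(i,cv2.COLOR_BGR2GRAY)[225:310,105:185]
g=cv2.resize(g,None,fx=4,fy=4,interpolation=2)
n,l,s,ce=cv2.connectedComponentsWithStats((g>195).astype(np.uint8)); 
k=1+np.argmax(s[1:,4]); print(s[k],ce[k]); 
cn=cv2.findContours((l==k).astype(np.uint8),0,2)[0][0]; r=cv2.boxPoints(cv2.minAreaRect(cn)); St=cc(105,225,4)
W=np.array([atz('top0',St(q),.012) for q in r]);print(W,W.mean(0),atz('top0',St(ce[k]),.012))
i=cv2.imread('pics/side2.png');print('wht side')
g=cv2.resize(cv2.cvtColor(i,6)[170:205,135:195],None,fx=4,fy=4,interpolation=2);n,l,s,c2=cv2.connectedComponentsWithStats((g>185).astype(np.uint8));k2=1+np.argmax(s[1:,4]);print(s[k2],c2[k2]);S2=cc(135,170,4)
print(tri(('top0',St(ce[k])),('side2',S2(c2[k2]))))
mv((.604,.0235,.10,7),(.604,.0235,.0105,7))
E
```

```text
[[0.58370882 0.00123158 0.04      ]
 [0.57897228 0.04011825 0.04      ]
 [0.62857262 0.04677447 0.04      ]
 [0.63379835 0.00679813 0.04      ]] [0.60626302 0.02373061 0.04      ]
(array([5.83392690e-01, 3.14710735e-05, 2.37691262e-02]), [0.0, 0.0])
(array([0.57846702, 0.04072402, 0.02857133]), [0.2, 0.2])
(array([0.62619868, 0.04545721, 0.05401695]), [0.3, 0.3])
(array([0.63214133, 0.00657361, 0.04406885]), [1.1, 1.1])
[   87   100   131   133 13709] [152.72463345 164.06047122]
[[0.46788535 0.3155703  0.012     ]
 [0.53643643 0.31172969 0.012     ]
 [0.53126463 0.24286852 0.012     ]
 [0.46308032 0.24709753 0.012     ]] [0.49966668 0.27931651 0.012     ] [0.49993551 0.27867389 0.012     ]
wht side
[  53   39  143   76 5963] [123.71222539  75.7338588 ]
(array([0.50006385, 0.27916794, 0.00993632]), [0.1, 0.1])
(0.604, 0.0235, 0.1, 7) off [0.0605, 0.002, 0.0491] dr [0.0, -0.06, -0.13]
(0.604, 0.0235, 0.0105, 7) off [0.0604, 0.002, 0.1386] dr [0.0, -0.06, -0.13]
```

Call:
{"method": "servo_tool", "body": {
  "targets": [
    {"offset": [0.02,0.001,0.015],"dr": [0,0,0]},
    {"offset": [0.04,0.002,0.03],"dr": [0,0,0]},
    {"offset": [0.0592,0.002,0.045],"dr": [0,0,0]},
    {"offset": [0.0592,0.002,0.05],"dr": [0,0,0]},
    {"offset": [0.0592,0.002,0.05],"dr": [0,0,0]},
    {"offset": [0.0592,0.002,0.07],"dr": [0,0,0]},
    {"offset": [0.0592,0.002,0.09],"dr": [0,0,0]},
    {"offset": [0.0592,0.002,0.11],"dr": [0,0,0]},
    {"offset": [0.0592,0.002,0.125],"dr": [0,0,0]},
    {"offset": [0.0592,0.002,0.133],"dr": [0,0,0]},
    {"offset": [0.0592,0.002,0.136],"dr": [0,0,0]},
    {"offset": [0.0592,0.002,0.136],"dr": [0,0,0]},
    {"offset": [0.0592,0.002,0.136],"dr": [0,0,0]}
  ]
}}

```text
time_s: 20.73
position: [0.6076, 0.0245, 0.0139]
tcp_rot: [[-0.993, -0.121, 0.002], [-0.121, 0.993, -0.0], [-0.002, -0.001, -1.0]]
force: [-0.7, -0.3, 0.2]
opening: 1.001
grasp_force: 0.0
```

Call:
{"method": "servo_tool", "body": {
  "targets": [
    {"offset": [0,0,0],"dr": [0,0,0]},
    {"offset": [0,0,0],"dr": [0,0,0]},
    {"offset": [0,0,0],"dr": [0,0,0]},
    {"offset": [0,0,0],"dr": [0,0,0]},
    {"offset": [0,0,0],"dr": [0,0,0]},
    {"offset": [0,0,0],"dr": [0,0,0]},
    {"offset": [0,0,0],"dr": [0,0,0]},
    {"offset": [0,0,0],"dr": [0,0,0]},
    {"offset": [0,0,0],"dr": [0,0,0]},
    {"offset": [0,0,0],"dr": [0,0,0]},
    {"offset": [0,0,0],"dr": [0,0,0]},
    {"offset": [0,0,0],"dr": [0,0,0]}
  ],
  "gripper": 1
}}

```text
time_s: 21.73
position: [0.6063, 0.0247, 0.0131]
tcp_rot: [[-0.993, -0.121, 0.0], [-0.121, 0.993, -0.0], [-0.0, -0.0, -1.0]]
force: [0.2, -1.7, 0.2]
opening: 0.454
grasp_force: 30.0
```

```bash
python3 -c "
from h import *
s=bot.read_state();print(s['position'],s['opening'],s['grasp_force'],s['force'])
mv((.5,.279,.09,-3.7),(.5,.279,.0185,-3.7))"
```

```text
[0.60634656 0.02465146 0.0130527 ] 0.45413413084584375 29.99991523101926 [ 0.21557369 -1.68915868  0.19346117]
(0.5, 0.279, 0.09, -3.7) off [0.0747, 0.2654, -0.077] dr [-0.01, 0.01, 10.67]
(0.5, 0.279, 0.0185, -3.7) off [0.0747, 0.2654, -0.0055] dr [-0.01, 0.01, 10.67]
```

Call:
{"method": "servo_tool", "body": {
  "targets": [
    {"offset": [0,0,-0.01],"dr": [0,0,0]},
    {"offset": [0,0,-0.03],"dr": [0,0,0]},
    {"offset": [0.006,0.02,-0.05],"dr": [0,0,1]},
    {"offset": [0.014,0.05,-0.06],"dr": [0,0,3]},
    {"offset": [0.022,0.08,-0.06],"dr": [0,0,5]},
    {"offset": [0.031,0.11,-0.06],"dr": [0,0,7]},
    {"offset": [0.039,0.14,-0.06],"dr": [0,0,9]},
    {"offset": [0.048,0.17,-0.06],"dr": [0,0,10.7]},
    {"offset": [0.056,0.2,-0.06],"dr": [0,0,10.7]},
    {"offset": [0.065,0.23,-0.06],"dr": [0,0,10.7]},
    {"offset": [0.071,0.253,-0.055],"dr": [0,0,10.7]},
    {"offset": [0.0745,0.264,-0.045],"dr": [0,0,10.7]},
    {"offset": [0.0745,0.2655,-0.035],"dr": [0,0,10.7]},
    {"offset": [0.0745,0.2655,-0.025],"dr": [0,0,10.7]},
    {"offset": [0.0745,0.2655,-0.015],"dr": [0,0,10.7]},
    {"offset": [0.0745,0.2655,-0.01],"dr": [0,0,10.7]},
    {"offset": [0.0745,0.2655,-0.0075],"dr": [0,0,10.7]},
    {"offset": [0.0745,0.2655,-0.0075],"dr": [0,0,10.7]},
    {"offset": [0.0745,0.2655,-0.0075],"dr": [0,0,10.7]}
  ]
}}

```text
time_s: 23.32
position: [0.5007, 0.2786, 0.0205]
tcp_rot: [[-0.998, 0.066, 0.0], [0.066, 0.998, 0.0], [-0.0, 0.0, -1.0]]
force: [-0.4, -0.2, -3.0]
opening: 0.457
grasp_force: 30.0
```

Call:
{"method": "servo_tool", "body": {
  "targets": [
    {"offset": [0,0,0.0005],"dr": [0,0,0]},
    {"offset": [0,0,0.001],"dr": [0,0,0]},
    {"offset": [0,0,0.001],"dr": [0,0,0]},
    {"offset": [0,0,0.001],"dr": [0,0,0]}
  ]
}}

```text
time_s: 23.65
position: [0.5002, 0.2794, 0.0198]
tcp_rot: [[-0.998, 0.065, 0.0], [0.065, 0.998, 0.0], [-0.0, 0.0, -1.0]]
force: [0.0, -0.8, -2.6]
opening: 0.457
grasp_force: 30.0
```

Call:
{"method": "servo_tool", "body": {
  "targets": [
    {"offset": [0,0,0.0005],"dr": [0,0,0]},
    {"offset": [0,0,0.001],"dr": [0,0,0]},
    {"offset": [0,0,0.001],"dr": [0,0,0]},
    {"offset": [0,0,0.001],"dr": [0,0,0]}
  ]
}}

```text
time_s: 23.98
position: [0.5002, 0.2794, 0.019]
tcp_rot: [[-0.998, 0.065, 0.0], [0.065, 0.998, 0.0], [-0.0, 0.0, -1.0]]
force: [-1.4, -0.4, 3.0]
opening: 0.459
grasp_force: 30.0
```

Call:
{"method": "servo_tool", "body": {
  "targets": [
    {"offset": [0,0,0],"dr": [0,0,0]},
    {"offset": [0,0,0],"dr": [0,0,0]},
    {"offset": [0,0,0],"dr": [0,0,0]},
    {"offset": [0,0,0],"dr": [0,0,0]},
    {"offset": [0,0,0],"dr": [0,0,0]},
    {"offset": [0,0,-0.015],"dr": [0,0,0]},
    {"offset": [0,0,-0.035],"dr": [0,0,0]},
    {"offset": [0,0,-0.06],"dr": [0,0,0]},
    {"offset": [-0.01,0,-0.09],"dr": [0,0,0]},
    {"offset": [-0.03,0,-0.115],"dr": [0,0,0]},
    {"offset": [-0.05,0,-0.13],"dr": [0,0,0]},
    {"offset": [-0.07,0,-0.13],"dr": [0,0,0]},
    {"offset": [-0.07,0,-0.13],"dr": [0,0,0]},
    {"offset": [-0.07,0,-0.13],"dr": [0,0,0]},
    {"offset": [-0.07,0,-0.13],"dr": [0,0,0]}
  ],
  "gripper": -1
}}

```text
time_s: 25.23
position: [0.5683, 0.2745, 0.1476]
tcp_rot: [[-0.998, 0.065, -0.003], [0.065, 0.998, -0.001], [0.003, -0.001, -1.0]]
force: [-0.7, -0.1, -0.8]
opening: 1.001
grasp_force: 0.0
```

```bash
python3 -c "
from h import *
cap('wrist','w4'); crop('w4',150,60,260,200,2.6,'c4'); print(bot.read_state()['position'],bot.read_state()['time_s'])
mv((.3803,-.2886,.135,0))
"
```

```text
[0.56797452 0.27455847 0.14747666] 25.2833
(0.3803, -0.2886, 0.135, 0) off [0.1507, -0.5741, 0.0136] dr [-0.05, -0.2, -3.72]
```

View pics/c4.png

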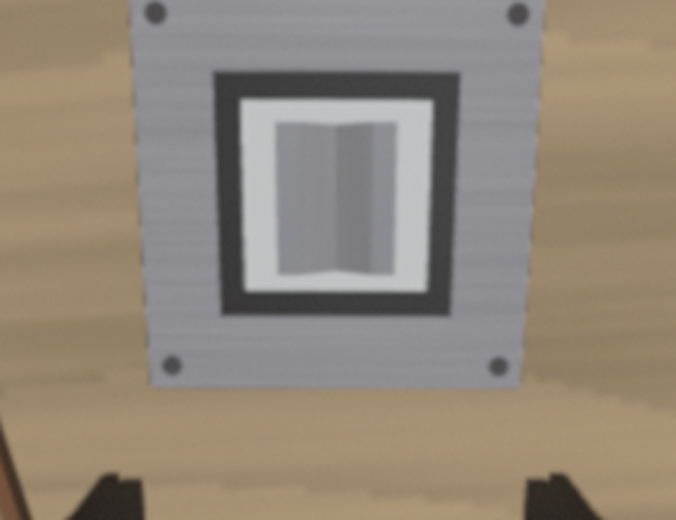

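```bash
python3 - <<'E'
from m import *
C=cc(150,60,2.6)
w=np.array([atz('w4',C(q),.012) for q in [(239,99),(433,99),(428,292),(245,292)]])
v=np.array([atz('w4',C(q),.046) for q in [(276,122),(397,122),(394,274),(278,274)]])
print(w.mean(0),v.mean(0),w[0]-w[3],v[0]-v[3])
E
```

```text
[0.49996301 0.28023003 0.012     ] [0.49975234 0.28017791 0.046     ] [-0.07088724  0.00434243  0.        ] [-0.04943686  0.00340883  0.        ]
```

The V-block sits within 0.3 mm of the window centre, groove up. Now I'll return the three pieces, the cylinder first.

Call:
{"method": "servo_tool", "body": {
  "targets": [
    {"offset": [0.005,-0.018,0],"dr": [0,0,0]},
    {"offset": [0.013,-0.05,0],"dr": [0,0,0]},
    {"offset": [0.022,-0.085,0],"dr": [0,0,0]},
    {"offset": [0.031,-0.12,0],"dr": [0,0,0]},
    {"offset": [0.041,-0.155,0],"dr": [0,0,-1]},
    {"offset": [0.05,-0.19,0],"dr": [0,0,-2]},
    {"offset": [0.059,-0.225,0],"dr": [0,0,-3]},
    {"offset": [0.068,-0.26,0],"dr": [0,0,-3.7]},
    {"offset": [0.077,-0.295,0],"dr": [0,0,-3.7]},
    {"offset": [0.087,-0.33,0],"dr": [0,0,-3.7]},
    {"offset": [0.096,-0.365,0],"dr": [0,0,-3.7]},
    {"offset": [0.105,-0.4,0],"dr": [0,0,-3.7]},
    {"offset": [0.114,-0.435,0],"dr": [0,0,-3.7]},
    {"offset": [0.123,-0.47,0.005],"dr": [0,0,-3.7]},
    {"offset": [0.133,-0.505,0.01],"dr": [0,0,-3.7]},
    {"offset": [0.142,-0.54,0.013],"dr": [0,0,-3.7]},
    {"offset": [0.149,-0.567,0.0135],"dr": [0,0,-3.7]},
    {"offset": [0.1507,-0.574,0.0135],"dr": [0,0,-3.7]},
    {"offset": [0.1507,-0.574,0.0135],"dr": [0,0,-3.7]},
    {"offset": [0.1507,-0.574,0.0135],"dr": [0,0,-3.7]}
  ]
}}

```text
time_s: 26.95
position: [0.3815, -0.2866, 0.1347]
tcp_rot: [[-1.0, 0.001, -0.001], [0.001, 1.0, 0.002], [0.001, 0.002, -1.0]]
force: [-0.7, 0.1, -0.9]
opening: 1.002
grasp_force: 0.0
```

```bash
python3 -c "
from h import *
mv((.3803,-.2886,.056,0))
"
```

```text
(0.3803, -0.2886, 0.056, 0) off [0.0011, -0.0022, 0.0787] dr [0.14, -0.08, -0.07]
```

Call:
{"method": "servo_tool", "body": {
  "targets": [
    {"offset": [0.0005,-0.001,0.02],"dr": [0,0,0]},
    {"offset": [0.0005,-0.001,0.04],"dr": [0,0,0]},
    {"offset": [0.0005,-0.001,0.06],"dr": [0,0,0]},
    {"offset": [0.0005,-0.001,0.079],"dr": [0,0,0]},
    {"offset": [0.0005,-0.001,0.079],"dr": [0,0,0]},
    {"offset": [0.0005,-0.001,0.079],"dr": [0,0,0]},
    {"offset": [0.0005,-0.001,0.079],"dr": [0,0,0]}
  ]
}}

```text
time_s: 27.53
position: [0.3822, -0.2881, 0.0567]
tcp_rot: [[-1.0, -0.001, 0.0], [-0.001, 1.0, 0.0], [-0.0, 0.0, -1.0]]
force: [0.8, -0.2, 0.8]
opening: 1.003
grasp_force: 0.0
```

Call:
{"method": "servo_tool", "body": {
  "targets": [
    {"offset": [0,0,0],"dr": [0,0,0]},
    {"offset": [0,0,0],"dr": [0,0,0]},
    {"offset": [0,0,0],"dr": [0,0,0]},
    {"offset": [0,0,0],"dr": [0,0,0]},
    {"offset": [0,0,0],"dr": [0,0,0]},
    {"offset": [0,0,0],"dr": [0,0,0]},
    {"offset": [0,0,0],"dr": [0,0,0]},
    {"offset": [0,0,0],"dr": [0,0,0]},
    {"offset": [0,0,0],"dr": [0,0,0]},
    {"offset": [0,0,0],"dr": [0,0,0]},
    {"offset": [0,0,0],"dr": [0,0,0]}
  ],
  "gripper": 1
}}

```text
time_s: 28.45
position: [0.3815, -0.2889, 0.056]
tcp_rot: [[-1.0, 0.001, -0.0], [0.001, 1.0, 0.001], [0.0, 0.001, -1.0]]
force: [0.3, 1.7, 1.8]
opening: 0.495
grasp_force: 30.0
```

```bash
python3 -c "
from h import *
s=bot.read_state();print(s['position'],s['opening'],s['grasp_force'],s['force'])
mv((.597,.0825,.0+s['position'][2]+.003,7))
"
```

```text
[ 0.38153428 -0.28886071  0.05603776] 0.4945162778332063 29.977691032981966 [0.29776256 1.73866019 1.75529282]
(0.597, 0.0825, np.float64(0.059037759396449146), 7) off [-0.2152, 0.3715, -0.0028] dr [0.04, -0.02, -7.03]
```

Call:
{"method": "servo_tool", "body": {
  "targets": [
    {"offset": [0,0,-0.01],"dr": [0,0,0]},
    {"offset": [0,0,-0.03],"dr": [0,0,0]},
    {"offset": [-0.006,0.01,-0.048],"dr": [0,0,0]},
    {"offset": [-0.016,0.028,-0.055],"dr": [0,0,0]},
    {"offset": [-0.031,0.054,-0.055],"dr": [0,0,-1]},
    {"offset": [-0.046,0.08,-0.055],"dr": [0,0,-2]},
    {"offset": [-0.063,0.108,-0.055],"dr": [0,0,-3]},
    {"offset": [-0.08,0.137,-0.055],"dr": [0,0,-4]},
    {"offset": [-0.097,0.166,-0.055],"dr": [0,0,-5]},
    {"offset": [-0.114,0.195,-0.055],"dr": [0,0,-6]},
    {"offset": [-0.13,0.224,-0.055],"dr": [0,0,-7]},
    {"offset": [-0.147,0.253,-0.055],"dr": [0,0,-7]},
    {"offset": [-0.164,0.282,-0.055],"dr": [0,0,-7]},
    {"offset": [-0.181,0.311,-0.055],"dr": [0,0,-7]},
    {"offset": [-0.196,0.338,-0.055],"dr": [0,0,-7]},
    {"offset": [-0.209,0.36,-0.055],"dr": [0,0,-7]},
    {"offset": [-0.2155,0.3715,-0.05],"dr": [0,0,-7]},
    {"offset": [-0.2155,0.3715,-0.045],"dr": [0,0,-7]},
    {"offset": [-0.2155,0.3715,-0.035],"dr": [0,0,-7]},
    {"offset": [-0.2155,0.3715,-0.025],"dr": [0,0,-7]}
  ]
}}

```text
time_s: 30.12
position: [0.5961, 0.0812, 0.0799]
tcp_rot: [[-0.993, -0.121, -0.002], [-0.121, 0.993, -0.001], [0.002, -0.0, -1.0]]
force: [0.6, -0.3, -4.9]
opening: 0.49
grasp_force: 30.0
```

Call:
{"method": "servo_tool", "body": {
  "targets": [
    {"offset": [0,0,0.01],"dr": [0,0,0]},
    {"offset": [0,0,0.016],"dr": [0,0,0]},
    {"offset": [0,0,0.02],"dr": [0,0,0]},
    {"offset": [0,0,0.02],"dr": [0,0,0]},
    {"offset": [0,0,0.02],"dr": [0,0,0]}
  ]
}}

```text
time_s: 30.53
position: [0.5974, 0.0817, 0.0609]
tcp_rot: [[-0.993, -0.121, -0.0], [-0.121, 0.993, -0.0], [0.0, -0.0, -1.0]]
force: [0.0, -0.3, -4.4]
opening: 0.497
grasp_force: 30.0
```

Underside contact is expected at TCP z of about 0.0585.

Call:
{"method": "servo_tool", "body": {
  "targets": [
    {"offset": [0,0,0.001],"dr": [0,0,0]},
    {"offset": [0,0,0.0015],"dr": [0,0,0]},
    {"offset": [0,0,0.002],"dr": [0,0,0]},
    {"offset": [0,0,0.002],"dr": [0,0,0]},
    {"offset": [0,0,0.002],"dr": [0,0,0]}
  ]
}}

```text
time_s: 30.95
position: [0.5974, 0.0823, 0.0592]
tcp_rot: [[-0.993, -0.121, 0.0], [-0.121, 0.993, -0.0], [-0.0, -0.0, -1.0]]
force: [-0.0, -0.5, -5.1]
opening: 0.497
grasp_force: 30.0
```

Call:
{"method": "servo_tool", "body": {
  "targets": [
    {"offset": [0,0,0.0005],"dr": [0,0,0]},
    {"offset": [0,0,0.001],"dr": [0,0,0]},
    {"offset": [0,0,0.001],"dr": [0,0,0]},
    {"offset": [0,0,0.001],"dr": [0,0,0]}
  ]
}}

```text
time_s: 31.28
position: [0.5978, 0.0823, 0.0591]
tcp_rot: [[-0.993, -0.121, 0.001], [-0.121, 0.993, 0.0], [-0.001, -0.0, -1.0]]
force: [-1.5, 0.9, 6.0]
opening: 0.491
grasp_force: 30.0
```

Call:
{"method": "servo_tool", "body": {
  "targets": [
    {"offset": [0,0,0],"dr": [0,0,0]},
    {"offset": [0,0,0],"dr": [0,0,0]},
    {"offset": [0,0,0],"dr": [0,0,0]},
    {"offset": [0,0,0],"dr": [0,0,0]},
    {"offset": [0,0,-0.015],"dr": [0,0,0]},
    {"offset": [0,0,-0.035],"dr": [0,0,0]},
    {"offset": [0,0,-0.06],"dr": [0,0,0]},
    {"offset": [0.012,-0.023,-0.08],"dr": [0,0,0]},
    {"offset": [0.028,-0.055,-0.082],"dr": [0,0,2]},
    {"offset": [0.044,-0.087,-0.082],"dr": [0,0,4]},
    {"offset": [0.061,-0.119,-0.082],"dr": [0,0,6]},
    {"offset": [0.077,-0.151,-0.082],"dr": [0,0,7]},
    {"offset": [0.094,-0.183,-0.082],"dr": [0,0,7]},
    {"offset": [0.11,-0.215,-0.082],"dr": [0,0,7]},
    {"offset": [0.127,-0.248,-0.082],"dr": [0,0,7]},
    {"offset": [0.143,-0.28,-0.082],"dr": [0,0,7]},
    {"offset": [0.16,-0.313,-0.082],"dr": [0,0,7]},
    {"offset": [0.174,-0.34,-0.08],"dr": [0,0,7]},
    {"offset": [0.1795,-0.3514,-0.075],"dr": [0,0,7]},
    {"offset": [0.1795,-0.3514,-0.075],"dr": [0,0,7]}
  ],
  "gripper": -1
}}

```text
time_s: 32.95
position: [0.461, -0.2913, 0.1323]
tcp_rot: [[-1.0, 0.005, -0.0], [0.005, 1.0, -0.001], [-0.0, -0.001, -1.0]]
force: [0.4, 0.2, -0.1]
opening: 0.997
grasp_force: 0.0
```

```bash
python3 -c "
from h import *
viewer.capture('side');mv((.4621,-.2881,.054,0))
"
```

```text
(0.4621, -0.2881, 0.054, 0) off [-0.001, 0.0009, 0.0784] dr [0.07, -0.04, -0.21]
```

Call:
{"method": "servo_tool", "body": {
  "targets": [
    {"offset": [-0.0005,0.0005,0.02],"dr": [0,0,0]},
    {"offset": [-0.0005,0.0005,0.04],"dr": [0,0,0]},
    {"offset": [-0.0005,0.0005,0.06],"dr": [0,0,0]},
    {"offset": [-0.0005,0.0005,0.078],"dr": [0,0,0]},
    {"offset": [-0.0005,0.0005,0.078],"dr": [0,0,0]},
    {"offset": [-0.0005,0.0005,0.078],"dr": [0,0,0]},
    {"offset": [-0.0005,0.0005,0.078],"dr": [0,0,0]}
  ]
}}

```text
time_s: 33.58
position: [0.4631, -0.287, 0.0557]
tcp_rot: [[-1.0, -0.001, 0.0], [-0.001, 1.0, -0.0], [-0.0, -0.0, -1.0]]
force: [-0.1, 0.2, -0.1]
opening: 1.003
grasp_force: 0.0
```

Call:
{"method": "servo_tool", "body": {
  "targets": [
    {"offset": [0,0,0],"dr": [0,0,0]},
    {"offset": [0,0,0],"dr": [0,0,0]},
    {"offset": [0,0,0],"dr": [0,0,0]},
    {"offset": [0,0,0],"dr": [0,0,0]},
    {"offset": [0,0,0],"dr": [0,0,0]},
    {"offset": [0,0,0],"dr": [0,0,0]},
    {"offset": [0,0,0],"dr": [0,0,0]},
    {"offset": [0,0,0],"dr": [0,0,0]},
    {"offset": [0,0,0],"dr": [0,0,0]},
    {"offset": [0,0,0],"dr": [0,0,0]},
    {"offset": [0,0,0],"dr": [0,0,0]},
    {"offset": [0,0,0],"dr": [0,0,0]},
    {"offset": [0,0,0],"dr": [0,0,0]}
  ],
  "gripper": 1
}}

```text
time_s: 34.67
position: [0.4623, -0.288, 0.055]
tcp_rot: [[-1.0, 0.0, -0.0], [0.0, 1.0, -0.0], [0.0, -0.0, -1.0]]
force: [0.1, -1.5, -1.1]
opening: 0.313
grasp_force: 30.0
```

```bash
python3 -c "
from h import *
s=bot.read_state();print(s['position'],s['opening'],s['grasp_force'],s['force'])
mv((.5462,.0182,s['position'][2]+.003,7))
"
```

```text
[ 0.46234475 -0.28798945  0.05496299] 0.31292641419200745 29.99044731259346 [ 0.07147506 -1.53939169 -1.10574363]
(0.5462, 0.0182, np.float64(0.05796299310295355), 7) off [-0.0837, 0.3062, -0.003] dr [-0.0, -0.0, -7.03]
```

Call:
{"method": "servo_tool", "body": {
  "targets": [
    {"offset": [0,0,-0.01],"dr": [0,0,0]},
    {"offset": [0,0,-0.03],"dr": [0,0,0]},
    {"offset": [-0.004,0.015,-0.048],"dr": [0,0,0]},
    {"offset": [-0.01,0.037,-0.055],"dr": [0,0,0]},
    {"offset": [-0.018,0.065,-0.055],"dr": [0,0,-1]},
    {"offset": [-0.026,0.095,-0.055],"dr": [0,0,-3]},
    {"offset": [-0.034,0.125,-0.055],"dr": [0,0,-5]},
    {"offset": [-0.042,0.155,-0.055],"dr": [0,0,-7]},
    {"offset": [-0.051,0.185,-0.055],"dr": [0,0,-7]},
    {"offset": [-0.059,0.215,-0.055],"dr": [0,0,-7]},
    {"offset": [-0.067,0.245,-0.055],"dr": [0,0,-7]},
    {"offset": [-0.075,0.275,-0.055],"dr": [0,0,-7]},
    {"offset": [-0.081,0.297,-0.053],"dr": [0,0,-7]},
    {"offset": [-0.0837,0.306,-0.047],"dr": [0,0,-7]},
    {"offset": [-0.0837,0.3062,-0.037],"dr": [0,0,-7]},
    {"offset": [-0.0837,0.3062,-0.025],"dr": [0,0,-7]},
    {"offset": [-0.0837,0.3062,-0.014],"dr": [0,0,-7]},
    {"offset": [-0.0837,0.3062,-0.007],"dr": [0,0,-7]},
    {"offset": [-0.0837,0.3062,-0.005],"dr": [0,0,-7]},
    {"offset": [-0.0837,0.3062,-0.005],"dr": [0,0,-7]}
  ]
}}

```text
time_s: 36.33
position: [0.5454, 0.0174, 0.059]
tcp_rot: [[-0.993, -0.12, -0.002], [-0.12, 0.993, 0.0], [0.002, 0.001, -1.0]]
force: [-0.5, -0.2, -2.2]
opening: 0.317
grasp_force: 30.0
```

Call:
{"method": "servo_tool", "body": {
  "targets": [
    {"offset": [0,0,0.0005],"dr": [0,0,0]},
    {"offset": [0,0,0.001],"dr": [0,0,0]},
    {"offset": [0,0,0.001],"dr": [0,0,0]},
    {"offset": [0,0,0.001],"dr": [0,0,0]}
  ]
}}

```text
time_s: 36.67
position: [0.5465, 0.0181, 0.0595]
tcp_rot: [[-0.993, -0.121, 0.001], [-0.121, 0.993, -0.0], [-0.001, -0.0, -1.0]]
force: [0.2, 0.8, -3.2]
opening: 0.316
grasp_force: 30.0
```

Call:
{"method": "servo_tool", "body": {
  "targets": [
    {"offset": [0,0,0.0005],"dr": [0,0,0]},
    {"offset": [0,0,0.001],"dr": [0,0,0]},
    {"offset": [0,0,0.001],"dr": [0,0,0]},
    {"offset": [0,0,0.001],"dr": [0,0,0]}
  ]
}}

```text
time_s: 37.0
position: [0.5462, 0.0183, 0.0581]
tcp_rot: [[-0.993, -0.121, 0.0], [-0.121, 0.993, -0.0], [-0.0, -0.0, -1.0]]
force: [-0.2, 0.7, -4.2]
opening: 0.309
grasp_force: 30.0
```

Call:
{"method": "servo_tool", "body": {
  "targets": [
    {"offset": [0,0,0.0005],"dr": [0,0,0]},
    {"offset": [0,0,0.001],"dr": [0,0,0]},
    {"offset": [0,0,0.001],"dr": [0,0,0]},
    {"offset": [0,0,0.001],"dr": [0,0,0]}
  ]
}}

```text
time_s: 37.33
position: [0.5464, 0.0182, 0.0579]
tcp_rot: [[-0.993, -0.121, 0.001], [-0.121, 0.993, -0.0], [-0.001, -0.0, -1.0]]
force: [-2.1, 0.8, 6.3]
opening: 0.315
grasp_force: 30.0
```

Call:
{"method": "servo_tool", "body": {
  "targets": [
    {"offset": [0,0,0],"dr": [0,0,0]},
    {"offset": [0,0,0],"dr": [0,0,0]},
    {"offset": [0,0,0],"dr": [0,0,0]},
    {"offset": [0,0,0],"dr": [0,0,0]},
    {"offset": [0,0,-0.015],"dr": [0,0,0]},
    {"offset": [0,0,-0.035],"dr": [0,0,0]},
    {"offset": [0,0,-0.06],"dr": [0,0,0]},
    {"offset": [0.003,-0.023,-0.075],"dr": [0,0,0]},
    {"offset": [0.007,-0.055,-0.075],"dr": [0,0,2]},
    {"offset": [0.011,-0.09,-0.075],"dr": [0,0,4]},
    {"offset": [0.016,-0.125,-0.075],"dr": [0,0,6]},
    {"offset": [0.02,-0.16,-0.075],"dr": [0,0,7]},
    {"offset": [0.024,-0.195,-0.075],"dr": [0,0,7]},
    {"offset": [0.029,-0.23,-0.075],"dr": [0,0,7]},
    {"offset": [0.033,-0.265,-0.075],"dr": [0,0,7]},
    {"offset": [0.037,-0.293,-0.075],"dr": [0,0,7]},
    {"offset": [0.0382,-0.3044,-0.075],"dr": [0,0,7]},
    {"offset": [0.0382,-0.3044,-0.075],"dr": [0,0,7]},
    {"offset": [0.0382,-0.3044,-0.075],"dr": [0,0,7]}
  ],
  "gripper": -1
}}

```text
time_s: 38.92
position: [0.5447, -0.2878, 0.1316]
tcp_rot: [[-1.0, 0.002, -0.001], [0.002, 1.0, 0.002], [0.001, 0.002, -1.0]]
force: [-1.0, 0.9, -0.1]
opening: 1.002
grasp_force: 0.0
```

```bash
python3 -c "
from h import *
viewer.capture('side');mv((.5453,-.2885,.05,0))
"
```

```text
(0.5453, -0.2885, 0.05, 0) off [-0.0007, -0.0019, 0.0816] dr [0.12, -0.08, -0.02]
```

Call:
{"method": "servo_tool", "body": {
  "targets": [
    {"offset": [-0.0005,-0.001,0.02],"dr": [0,0,0]},
    {"offset": [-0.0005,-0.001,0.04],"dr": [0,0,0]},
    {"offset": [-0.0005,-0.001,0.06],"dr": [0,0,0]},
    {"offset": [-0.0005,-0.001,0.08],"dr": [0,0,0]},
    {"offset": [-0.0005,-0.001,0.081],"dr": [0,0,0]},
    {"offset": [-0.0005,-0.001,0.081],"dr": [0,0,0]},
    {"offset": [-0.0005,-0.001,0.081],"dr": [0,0,0]}
  ]
}}

```text
time_s: 39.55
position: [0.5463, -0.2884, 0.0518]
tcp_rot: [[-1.0, -0.001, 0.0], [-0.001, 1.0, -0.0], [-0.0, -0.0, -1.0]]
force: [-0.1, -0.4, -0.3]
opening: 1.001
grasp_force: 0.0
```

Call:
{"method": "servo_tool", "body": {
  "targets": [
    {"offset": [0,0,0],"dr": [0,0,0]},
    {"offset": [0,0,0],"dr": [0,0,0]},
    {"offset": [0,0,0],"dr": [0,0,0]},
    {"offset": [0,0,0],"dr": [0,0,0]},
    {"offset": [0,0,0],"dr": [0,0,0]},
    {"offset": [0,0,0],"dr": [0,0,0]},
    {"offset": [0,0,0],"dr": [0,0,0]},
    {"offset": [0,0,0],"dr": [0,0,0]},
    {"offset": [0,0,0],"dr": [0,0,0]},
    {"offset": [0,0,0],"dr": [0,0,0]},
    {"offset": [0,0,0],"dr": [0,0,0]},
    {"offset": [0,0,0],"dr": [0,0,0]},
    {"offset": [0,0,0],"dr": [0,0,0]}
  ],
  "gripper": 1
}}

```text
time_s: 40.63
position: [0.5456, -0.2893, 0.051]
tcp_rot: [[-1.0, 0.001, -0.0], [0.001, 1.0, 0.0], [0.0, 0.0, -1.0]]
force: [-0.1, 0.8, -1.5]
opening: 0.282
grasp_force: 29.8
```

```bash
python3 -c "
from h import *
s=bot.read_state();print(s['position'],s['opening'],s['grasp_force'],s['force'])
mv((.612,-.033,s['position'][2]+.003,8.5))
"
```

```text
[ 0.54563605 -0.28929221  0.05096447] 0.2824969435805514 29.822982754558325 [-0.08998001  0.83706513 -1.48009766]
(0.612, -0.033, np.float64(0.05396446710126897), 8.5) off [-0.0662, 0.2563, -0.0029] dr [0.03, -0.01, -8.54]
```

Call:
{"method": "servo_tool", "body": {
  "targets": [
    {"offset": [0,0,-0.01],"dr": [0,0,0]},
    {"offset": [0,0,-0.03],"dr": [0,0,0]},
    {"offset": [-0.004,0.015,-0.048],"dr": [0,0,0]},
    {"offset": [-0.01,0.037,-0.055],"dr": [0,0,-1]},
    {"offset": [-0.017,0.065,-0.055],"dr": [0,0,-2]},
    {"offset": [-0.025,0.095,-0.055],"dr": [0,0,-4]},
    {"offset": [-0.032,0.125,-0.055],"dr": [0,0,-6]},
    {"offset": [-0.04,0.155,-0.055],"dr": [0,0,-8]},
    {"offset": [-0.048,0.185,-0.055],"dr": [0,0,-8.5]},
    {"offset": [-0.056,0.215,-0.055],"dr": [0,0,-8.5]},
    {"offset": [-0.062,0.24,-0.055],"dr": [0,0,-8.5]},
    {"offset": [-0.066,0.254,-0.05],"dr": [0,0,-8.5]},
    {"offset": [-0.0662,0.2563,-0.045],"dr": [0,0,-8.5]},
    {"offset": [-0.0662,0.2563,-0.035],"dr": [0,0,-8.5]},
    {"offset": [-0.0662,0.2563,-0.025],"dr": [0,0,-8.5]},
    {"offset": [-0.0662,0.2563,-0.014],"dr": [0,0,-8.5]},
    {"offset": [-0.0662,0.2563,-0.007],"dr": [0,0,-8.5]},
    {"offset": [-0.0662,0.2563,-0.0045],"dr": [0,0,-8.5]},
    {"offset": [-0.0662,0.2563,-0.0045],"dr": [0,0,-8.5]},
    {"offset": [-0.0662,0.2563,-0.0045],"dr": [0,0,-8.5]}
  ]
}}

```text
time_s: 42.3
position: [0.6123, -0.034, 0.0554]
tcp_rot: [[-0.989, -0.146, 0.0], [-0.146, 0.989, -0.0], [-0.0, -0.0, -1.0]]
force: [0.0, -0.6, -4.9]
opening: 0.286
grasp_force: 29.9
```

Call:
{"method": "servo_tool", "body": {
  "targets": [
    {"offset": [0,0,0.0005],"dr": [0,0,0]},
    {"offset": [0,0,0.001],"dr": [0,0,0]},
    {"offset": [0,0,0.001],"dr": [0,0,0]},
    {"offset": [0,0,0.001],"dr": [0,0,0]}
  ]
}}

```text
time_s: 42.63
position: [0.6122, -0.0333, 0.0547]
tcp_rot: [[-0.989, -0.147, 0.0], [-0.147, 0.989, -0.0], [-0.0, -0.0, -1.0]]
force: [0.6, -0.8, -5.1]
opening: 0.287
grasp_force: 29.9
```

Call:
{"method": "servo_tool", "body": {
  "targets": [
    {"offset": [0,0,0.0005],"dr": [0,0,0]},
    {"offset": [0,0,0.001],"dr": [0,0,0]},
    {"offset": [0,0,0.001],"dr": [0,0,0]},
    {"offset": [0,0,0.001],"dr": [0,0,0]}
  ]
}}

```text
time_s: 42.97
position: [0.6123, -0.0332, 0.0539]
tcp_rot: [[-0.989, -0.147, 0.001], [-0.147, 0.989, -0.0], [-0.001, -0.0, -1.0]]
force: [0.5, 0.1, -1.2]
opening: 0.286
grasp_force: 29.9
```

Call:
{"method": "servo_tool", "body": {
  "targets": [
    {"offset": [0,0,0.0003],"dr": [0,0,0]},
    {"offset": [0,0,0.0003],"dr": [0,0,0]},
    {"offset": [0,0,0.0003],"dr": [0,0,0]},
    {"offset": [0,0,0.0003],"dr": [0,0,0]},
    {"offset": [0,0,-0.015],"dr": [0,0,0]},
    {"offset": [0,0,-0.035],"dr": [0,0,0]},
    {"offset": [0,0,-0.06],"dr": [0,0,0]},
    {"offset": [-0.01,0,-0.09],"dr": [0,0,0]},
    {"offset": [-0.03,0.02,-0.12],"dr": [0,0,0]},
    {"offset": [-0.055,0.04,-0.15],"dr": [0,0,0]},
    {"offset": [-0.08,0.06,-0.17],"dr": [0,0,0]},
    {"offset": [-0.08,0.06,-0.17],"dr": [0,0,0]},
    {"offset": [-0.08,0.06,-0.17],"dr": [0,0,0]},
    {"offset": [-0.08,0.06,-0.17],"dr": [0,0,0]}
  ],
  "gripper": -1
}}

```text
time_s: 44.13
position: [0.6813, 0.0379, 0.2227]
tcp_rot: [[-0.989, -0.148, -0.002], [-0.148, 0.989, -0.0], [0.002, 0.0, -1.0]]
force: [0.5, -0.2, -0.7]
opening: 0.999
grasp_force: 0.0
```

```bash
python3 -c "
from h import *
cap('wrist','w5'); cap('side','side5'); print(bot.read_state()['position'],bot.read_state()['force'])
crop('w5',130,50,300,220,2.6,'c5'); crop('side5',100,120,330,250,2.4,'s5')"
```

```text
[0.68057418 0.0371035  0.22180647] [-0.35673849 -0.52385715  0.05887584]
```

View pics/c5.png

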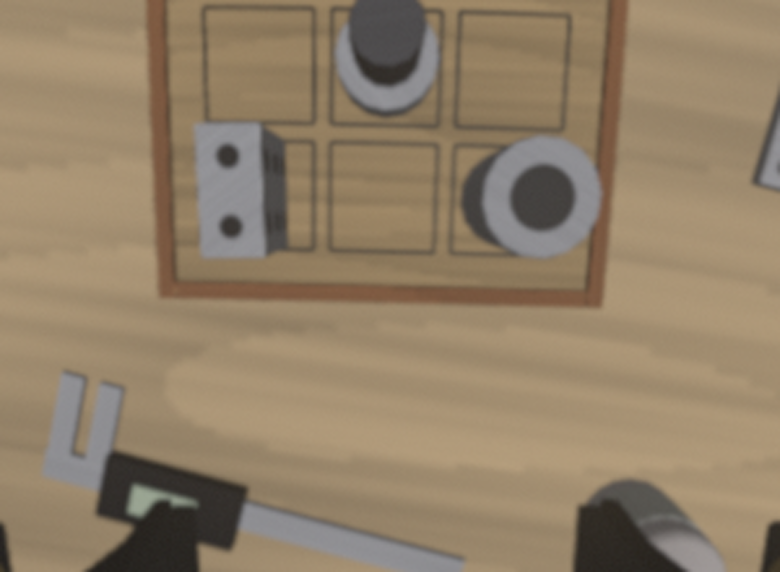

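View pics/s5.png

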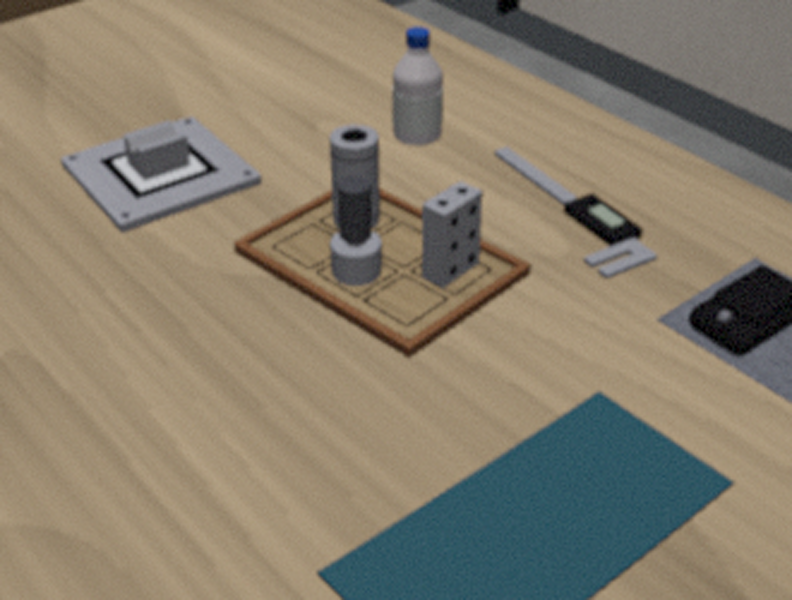

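All three pieces are back upright on their squares: hole block top at crop (231,190), plug at (387,55), cylinder at (542,197). The V-block is on the white window and the robot is clear of everything, so I'm handing in.

```bash
python3 -c "
from h import *
print(ticket.hand_in())"
```

```text
the job is handed in; nothing more can be done
None
```

The job is done and handed in at about 44 s: the V-block sits groove up in the middle of the stage window (measured within about 0.3 mm), and the cylinder, plug gauge and drilled block are back upright on their own squares, with nothing tipped over.

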